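Set up a fold-up light and aim it at the glass

TASK

Pick up the folded light and set it down gently on the wooden riser, centred, lengthwise along it and with its orange key towards the glass. Then open its panel by the orange key and swivel and tilt it so that its white face points straight at the middle of the glass on the white plinth, and let go. Leave the glass, the red bottle and the camera where they are.

Things in the scene. Friction and masses are not known exactly. Their poses are not given: they have to be found in the camera images.
- lamp: loose fold-up light, 0.7 to 1 kg. Blue base block 170 x 60 x 30 mm (x, y, z), gripped across its 60 mm sides near the middle; origin under its centre, z up. On its top a turret swivels and carries a hinged panel, at first folded flat over the base (top 47 mm up), free end and orange key beyond the base's -x end. An orange stripe marks the +x end
- turret_hinge (a point): where the light's vertical swivel axis meets its tilt hinge: 42 mm above the base's underside and 20 mm from the base's centre towards its +x. The panel runs from here: 95 mm long, 52 mm wide, 10 mm thick
- panel_face (a point): centre of the panel's white face, 50 mm from the hinge along the panel and 6 mm off its mid-plane. Its axes turn with the panel: x along the panel, from the free end to the hinge; y along the tilt hinge; the white face looks along -z. The light is aimed when the glass middle lies on this -z line
- panel_key (a point): centre of the orange key on the panel's free end, a disc 22 mm across and 10 mm thick in the plane of the panel on a neck 10 mm wide, 122 mm from the hinge; axes as panel_face. Pinch it across the 22 mm (closing along y) or, once the panel is up, across the 10 mm thickness (closing along z)
- turret (a joint): swivel of the turret on the base, rad, 0 as folded, counter-clockwise from above positive, range -1.3 to 1.3; stays where it is left, friction about 0.025 N m
- panel (a joint): tilt of the panel, rad: 0 folded flat, 1.57 upright with the white face looking level towards the base's -x end (at turret 0), more leans back so that the face looks upward; range 0 to 2.1; stiff hinge, stays where it is left, friction about 0.10 N m
- riser: fixed light-wood block 190 x 80 x 20 mm on the bench, the light's place; origin at the centre of its underside, x along its length; its -x end points roughly at the glass and bottle, so the light's x is to lie along the riser's x
- glass_mid (a point): middle of the loose glass tumbler (66 mm across the rim, 90 mm high), 45 mm above its foot; z up. It stands on a fixed round white plinth 90 mm across, whose height differs each time (20 to 140 mm above the bench)
- bottle: loose red plastic bottle, 52 mm across, 150 mm high, standing; origin under its centre. Bystander
- camera: loose black camera, body 70 x 130 x 85 mm plus a lens of 50 mm along its +x, 103 mm high in all; origin under the centre of its body. Bystander
There are look-alikes about, which are no part of the job. Of the things that look like the riser, the largest one is meant.

How it is judged:
By the outcome, as a careful person would: the job done as asked, in the order asked, and still so for the second after the job is handed in, with the robot touching nothing.
It also fails if it takes over 67 s, if anything falls off the work surface, if the arm or the gripper's body presses on something with over 40 N, if the wrist force passes 120 N, or if a joint passes its speed limit or range.

ROBOT

A 6-joint arm with a two-finger parallel gripper is mounted at the origin on the work surface. World frame = base frame: x ahead of the robot, y to its left, z up, the work surface at z = 0. Lengths are in m, angles in rad, forces in N, time in s.
With the tool pointing down it reaches from about 0.25 to 0.725 m from the base axis. Payload 4 kg.
Tool frame: the origin (TCP) lies where the fingers leave the gripper's body, on its centre line; the fingertips stand 73 mm ahead of it and the grasp point (between the pads) lies 54 mm ahead of it (bot.tips_ahead is the z of the fingertips in the tool frame, in m); z points along the fingers, y is the direction in which the jaws open and shut (so a half turn about z gives the same grasp; the last joint's range is limited). The gripper opens to 85 mm and grips with 20 to 120 N. Pads are 22 mm wide; open, the fingers measure 114 mm over their backs; the gripper's body (76 mm by 85 mm) begins 54 mm behind the grasp point. The pads swing forward as they close: fully open they stand 13 mm farther back than shut.
Start: joints at [1.173, 0.241, 0.005, 1.335, 0, 1.571], TCP at [0.194, 0.461, 0.304] pointing down, gripper open.
Joint ranges: [-2.72, 2.72], [-1.05, 1.87], [-1.09, 1.28], [-1.99, 2.15], [-1.42, 1.44], [-3.14, 3.14]. Speed limits (rad/s): [2.79, 2.79, 3.14, 3.14, 3.14, 3.14].

INTERFACE

Orientations are given as a unit quaternion [x, y, z, w].
In Python, from workcell import readout, camera, get_calibration, order, bot gives the robot as it stands.
- The arm moves only by the tool send_rows, never from a script. Its argument "moves" is a list of rows, each a list of 3 entries, a list of its own where there are three numbers: the shift along the tool's x, y, z in mm, then the turn, a rotation vector about the tool's x, y, z in rad, then the finger opening in mm, from 0 to 85.4. In form: [[[dx, dy, dz], [ax, ay, az], grip], ...]. A call has 1 to 12 rows; each row is the pose to reach, as a shift and turn from the pose measured when the call began, along the tool's axes at that moment; what a row does not reach only later rows make up. A row lasts 1/12 s, in which the tool goes at most 41.7 mm and 7.16 degrees, less where a joint would pass 70% of its speed; a pose out of reach is approached as far as the arm can. A call with a gripper value outside its range is refused whole. The fingers move at their own pace and stop on an object; the grip force is fixed at half the most. Time passes only in rows, so rows that repeat a pose let the fingers close. It gives the time, the measured TCP pose, the force and the opening at its end, in the units of the state.
- readout.get_obs(): the state, without advancing time (a new reading comes with each control period).
- camera(name): name is "scene" or "top" or "wrist"; returns the picture (480x640x3 uint8, red, green, blue); there is no depth.
- get_calibration(name): a dict with "fx", "fy", "cx", "cy" (pixels), "R" (3x3) and "t" (3): a world point X has camera coordinates R X + t. Camera axes: x right, y down, z forward; pixel columns grow to the right and rows downward; lengths in m; the calibration is good to about 2 mm. A picture is of the moment at which its call begins: read the wrist's pose just before it. get_calibration takes no time and is no camera call; for the wrist camera it gives the pose at the moment of the call.
- order.job_done(): hands the job in, once; it reports no verdict.
The state is a dict: "clock": time; "joint_pos": joint angles; "joint_vel": joint speeds; "tau": joint torques, N m; "eef_pos": TCP position; "tool_rot": TCP orientation; "ft_force": force on the tool from outside, world axes, zero at the start; "ft_torque": the same for the moment, N m; "grip_width": finger opening in m.
Only numpy, scipy, OpenCV 4.12 (cv2) and the standard library are available. Lean on these libraries where they do the work, as an engineer would, in place of code of your own. Each camera call takes 0.05 s, during which the arm holds its last target. There are 200 camera calls.

## Working session

There is one attempt and no reset: what is moved stays moved. The work goes in short steps, Python scripts to look and compute and a tool call to move; the robot and the scene stay as the last step left them, time stands still between calls to the robot, and variables do not carry over. Pictures are saved under pics/ and viewed, about 8 in all and at most 12, crops included, and the job is handed in when it is done.

Besides the shell and the picture viewer there is one more tool, called after "Call:" by a JSON object that holds its "fn" and its "kwargs". send_rows: Moves the arm, as the interface text tells. Its arguments: {"type":"object","properties":{"moves":{"type":"array","items":{"type":"array"}}},"required":["moves"]}

```bash
mkdir -p pics; ls; python3 - <<'E'
from workcell import readout, camera, get_calibration, bot
import cv2
print(readout.get_obs())
for n in ["scene","top"]:
    cv2.imwrite(f"pics/{n}0.png",camera(n)[:,:,::-1]); print(n,get_calibration(n))
print(bot.tips_ahead)
E
```

```text
pics
{'clock': 0.0, 'joint_pos': array([1.17301127e+00, 2.41372672e-01, 3.73622426e-03, 1.33519388e+00,
       8.69718439e-06, 1.57080980e+00]), 'joint_vel': array([-0.00180716,  0.00065097, -0.00120848,  0.00094482,  0.00058211,
        0.00100387]), 'tau': array([ 5.87944560e-04, -3.72319758e+01,  2.52406186e+01,  1.68366206e-02,
       -3.02966987e-05, -9.23666136e-06]), 'eef_pos': array([0.1935024 , 0.46052257, 0.30303751]), 'tool_rot': array([ 1.97590321e-01,  9.80284158e-01, -9.96091960e-04, -2.05198676e-04]), 'ft_force': array([-0.56156529, -0.28471087,  0.08846432]), 'ft_torque': array([-0.0192384 , -0.01086373, -0.02590115]), 'grip_width': 0.08579234066667565}
scene {'fx': 488.24116632896846, 'fy': 488.24116632896846, 'cx': 316.3808696297325, 'cy': 240.85306249512854, 'R': array([[-0.28209052,  0.95936894,  0.00601465],
       [ 0.77879941,  0.23264842, -0.58253429],
       [-0.5602646 , -0.1596432 , -0.81278387]]), 't': array([ 0.23110035, -0.35861706,  1.39232673])}
top {'fx': 545.2086246102763, 'fy': 545.2086246102763, 'cx': 315.81723363287284, 'cy': 236.24568130020822, 'R': array([[-0.00453409, -0.99998721, -0.00224259],
       [-0.9884309 ,  0.00482166, -0.15159522],
       [ 0.15160409,  0.0015293 , -0.98844012]]), 't': array([-0.07714232,  0.58684501,  1.26346825])}
0.0726
```

View pics/scene0.png

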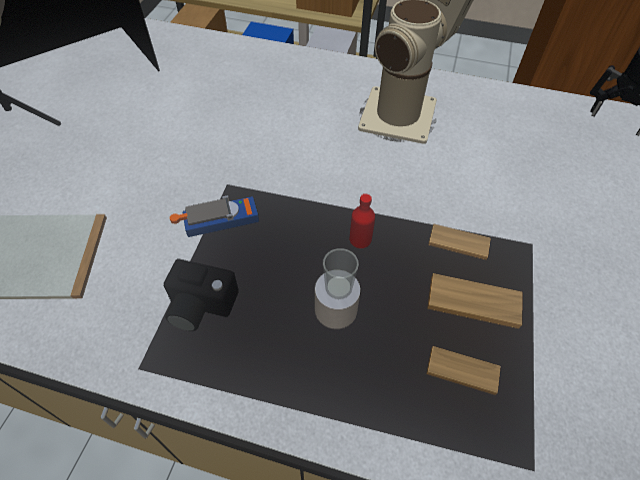

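View pics/top0.png

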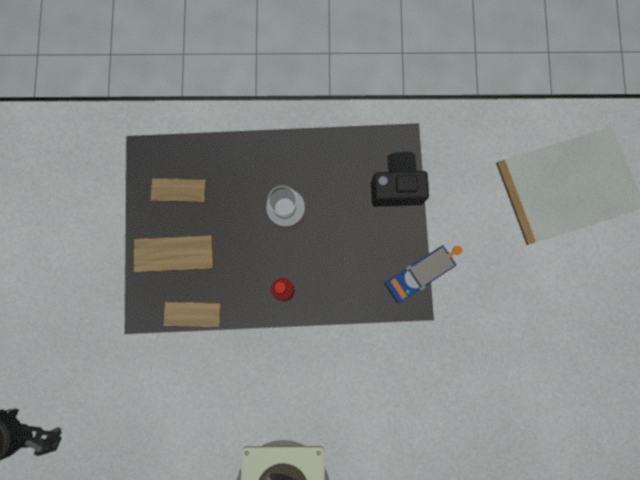

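The lamp is at top (420,275) and scene (215,215), with its key at top (457,250). The glass on its plinth is at top (285,205), the bottle at top (283,289) and the camera at top (400,185). There are three riser candidates in the top view: (178,190), (173,254) and (192,314). The middle one at (173,254) is the largest, about 78 px long against about 55 px, so it is the one meant. I'll confirm it in an enlarged crop and measure.

```bash
cat > h.py <<'E'
import numpy as np, cv2
from workcell import readout, camera, get_calibration, bot, order
from scipy.spatial.transform import Rotation as Ro
def ray(c,uv):
    R,t=np.array(c['R']),np.array(c['t'])
    d=R.T@np.array([(uv[0]-c['cx'])/c['fx'],(uv[1]-c['cy'])/c['fy'],1.]); return -R.T@t,d/np.linalg.norm(d)
def cast(c,uv,z):
    o,d=ray(c,uv); return o+d*(z-o[2])/d[2]
def tri(c1,u1,c2,u2):
    o1,d1=ray(c1,u1);o2,d2=ray(c2,u2)
    s=np.linalg.lstsq(np.c_[d1,-d2],o2-o1,rcond=None)[0]
    a,b=o1+d1*s[0],o2+d2*s[1]; return (a+b)/2,np.linalg.norm(a-b)
def proj(c,X):
    p=np.array(c['R'])@np.array(X)+c['t']; return np.array([c['fx']*p[0]/p[2]+c['cx'],c['fy']*p[1]/p[2]+c['cy']])
def blobs(im,lo,hi,amin=30):
    m=cv2.inRange(cv2.cvtColor(im,cv2.COLOR_RGB2HSV),lo,hi)
    cs,_=cv2.findContours(m,cv2.RETR_EXTERNAL,cv2.CHAIN_APPROX_NONE)
    return sorted([c for c in cs if cv2.contourArea(c)>amin],key=cv2.contourArea,reverse=True)
E
python3 - <<'E'
from h import *
np.set_printoptions(precision=4,suppress=True)
T=cv2.imread('pics/top0.png')[:,:,::-1].copy();S=cv2.imread('pics/scene0.png')[:,:,::-1].copy()
ct,cs=get_calibration('top'),get_calibration('scene')
print('wood top')
for c in blobs(T,(8,60,90),(25,200,255),300):
    r=cv2.minAreaRect(c); print(r, [cast(ct,p,.02)[:2] for p in cv2.boxPoints(r)])
for nm,lo,hi in [('orange',(3,180,150),(18,255,255)),('blue',(100,120,50),(125,255,255)),('red',(170,150,60),(180,255,255)),('white',(0,0,165),(180,30,255))]:
  for n,I,C in(('top',T,ct),('scene',S,cs)):
    for c in blobs(I,lo,hi,25)[:6]:
        r=cv2.minAreaRect(c)
        if 100<r[0][0]<500 and 130<r[0][1]<400: print(nm,n,np.round(r[0],1),np.round(r[1],1),round(r[2],1),cast(C,r[0],.03))
def cr(I,x,y,w,h,W,H): return cv2.resize(I[y:y+h,x:x+w],(W,H),interpolation=cv2.INTER_CUBIC)
M=np.vstack([np.hstack([cr(T,120,165,120,90*2,400,600)[:300*2]][:1])])
M=np.hstack([cr(T,120,165,120,180,400,600),np.vstack([cr(T,375,235,100,75,400,300),np.hstack([cr(T,255,170,60,90,200,300),cr(S,300,235,80,120,200,300)])])])
cv2.imwrite('pics/m.png',M[:,:,::-1])
E
```

```text
wood top
((172.33303833007812, 253.4375457763672), (33.96270751953125, 79.84981536865234), 87.31622314453125) [array([0.5873, 0.3705]), array([0.5956, 0.1756]), array([0.5123, 0.1697]), array([0.5041, 0.3628])]
((191.5, 314.0), (24.0, 57.0), 90.0) [array([0.4323, 0.2879]), array([0.4316, 0.151 ]), array([0.3747, 0.1497]), array([0.3754, 0.2858])]
((177.53684997558594, 189.5259246826172), (54.73289489746094, 22.368011474609375), 1.4320961236953735) [array([0.6828, 0.3299]), array([0.7397, 0.3308]), array([0.7355, 0.1946]), array([0.6787, 0.1945])]
((515.623291015625, 201.82876586914062), (87.42974853515625, 8.544004440307617), 69.44395446777344) [array([ 0.7745, -0.5309]), array([ 0.7821, -0.5513]), array([ 0.5753, -0.6144]), array([ 0.568 , -0.5944])]
orange scene [247.4 206.3] [14.8  4.2] 74.7 [ 0.4605 -0.2757  0.03  ]
orange scene [177.8 215.9] [ 5.4 16.8] 71.6 [ 0.5339 -0.4202  0.03  ]
blue top [405.7 283.3] [24.8 13.9] 55.6 [ 0.4737 -0.2946  0.03  ]
blue top [393.3 291.2] [24.7  6.3] 60.3 [ 0.4551 -0.2644  0.03  ]
blue scene [220.1 215.9] [25.9 73.8] 77.5 [ 0.5058 -0.326   0.03  ]
white top [171.9 399.9] [86.  63.8] 50.4 [0.206  0.2558 0.03  ]
white scene [319.5 243.5] [639. 471.] 0.0 [ 0.5151 -0.0823  0.03  ]
```

View pics/m.png

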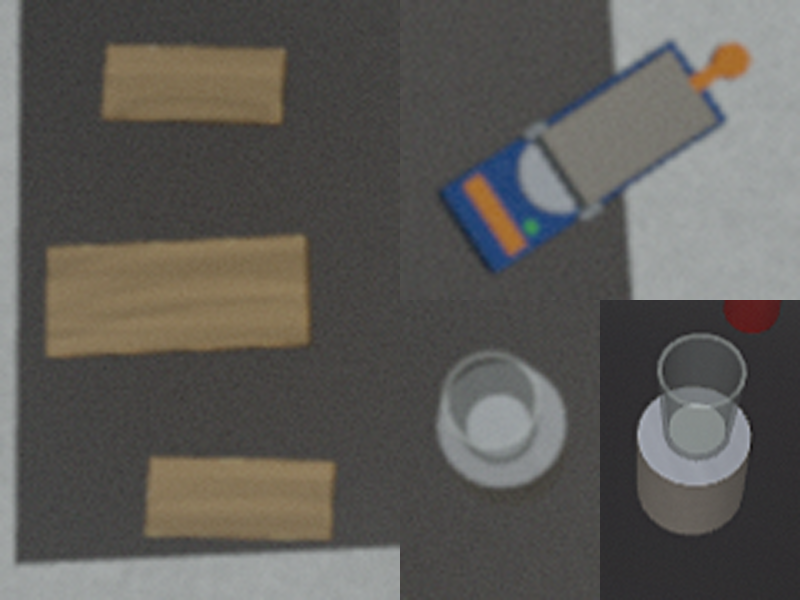

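The crop confirms the middle block at crop (178,296) is clearly the largest riser. The lamp's stripe end is at crop (495,215) and its key at (730,60). The glass rim and the plinth are both clear in the two views.

```bash
python3 - <<'E'
from h import *
np.set_printoptions(precision=4,suppress=True)
ct,cs=get_calibration('top'),get_calibration('scene')
print('camc',ray(ct,(0,0))[0])
print('rim',tri(ct,(282.3,199.4),cs,(341,262.8)))
print('plinth',tri(ct,(285.6,207.2),cs,(337.6,290.2)))
cor=np.array([cast(ct,(375+(u-400)/4,235+v/4),.03) for u,v in [(443,190),(500,273),(724,123),(673,42)]])
print(cor,cor.mean(0)); f=cor[:2].mean(0)-cor[2:].mean(0); print('len',np.linalg.norm(f),'yaw',np.degrees(np.arctan2(f[1],f[0])))
k=cast(ct,(375+332/4,235+60/4),.042);s=cast(ct,(375+95/4,235+216/4),.03); print('key',k,s,np.degrees(np.arctan2(*(s-k)[[1,0]])))
rc=np.array([cast(ct,(120+u/3.333,165+v/3.333),.02) for u,v in [(46,247),(306,236),(308,343),(47,354)]]);print(rc,rc.mean(0))
cr=get_calibration('wrist');o=readout.get_obs();R=Ro.from_quat(o['tool_rot'])
print('wristcam in tool', R.inv().apply(ray(cr,(0,0))[0]-o['eef_pos']), R.inv().as_matrix()@np.array(cr['R']).T, cr['fx'])
print(R.as_matrix())
E
```

```text
camc [ 0.3882 -0.0819  1.3377]
rim (array([ 0.6471, -0.0065,  0.1786]), np.float64(0.002401986990365382))
plinth (array([ 0.6497, -0.0081,  0.0829]), np.float64(0.0025201788643181384))
[[ 0.4758 -0.2468  0.03  ]
 [ 0.4264 -0.2796  0.03  ]
 [ 0.5153 -0.4167  0.03  ]
 [ 0.5646 -0.388   0.03  ]] [ 0.4955 -0.3328  0.03  ]
len 0.1650970197617458 yaw 122.54906361747949
key [ 0.5519 -0.4201  0.042 ] [ 0.4602 -0.2775  0.03  ] 122.76177515093232
[[0.5853 0.3652 0.02  ]
 [0.5926 0.1746 0.02  ]
 [0.5138 0.1712 0.02  ]
 [0.5067 0.3608 0.02  ]] [0.5496 0.2679 0.02  ]
wristcam in tool [ 0.0706  0.0002 -0.0697] [[ 0.0007 -0.9602 -0.2794]
 [ 1.      0.0007  0.0001]
 [ 0.0001 -0.2794  0.9602]] 338.84423446195507
[[-0.9219  0.3874 -0.0007]
 [ 0.3874  0.9219 -0.0018]
 [-0.     -0.0019 -1.    ]]
```

Call:
{"fn": "send_rows", "kwargs": {"moves": [[[-586, -614, 20], [0, 0, 0.604], 85], [[-586, -614, 20], [0, 0, 0.604], 85], [[-586, -614, 20], [0, 0, 0.604], 85], [[-586, -614, 20], [0, 0, 0.604], 85], [[-586, -614, 20], [0, 0, 0.604], 85], [[-586, -614, 20], [0, 0, 0.604], 85], [[-586, -614, 20], [0, 0, 0.604], 85], [[-586, -614, 20], [0, 0, 0.604], 85], [[-586, -614, 20], [0, 0, 0.604], 85], [[-586, -614, 20], [0, 0, 0.604], 85], [[-586, -614, 20], [0, 0, 0.604], 85], [[-586, -614, 20], [0, 0, 0.604], 85]]}}

```text
clock: 1.1
eef_pos: [0.3715, -0.0083, 0.2923]
tool_rot: [0.48, 0.877, -0.001, 0.0]
ft_force: [1.3, 0.1, -0.0]
grip_width: 0.0849
```

```bash
cat >> h.py <<'E'
np.set_printoptions(precision=3,suppress=True)
def goal(p,R):  # R: Rotation of tool wanted, p TCP
    o=readout.get_obs();R0=Ro.from_quat(o['tool_rot'])
    print('shift mm',np.round(R0.inv().apply(np.array(p)-o['eef_pos'])*1000,1),'turn',np.round((R0.inv()*R).as_rotvec(),4),
      '| t',round(o['clock'],2),'pos',o['eef_pos'],'w',round(o['grip_width']*1000,1),'F',o['ft_force'],'q',o['joint_pos'])
def down(yaw):  # tool down, tool x at world yaw deg
    x=np.array([np.cos(np.radians(yaw)),np.sin(np.radians(yaw)),0]);z=np.array([0,0,-1.]);return Ro.from_matrix(np.c_[x,np.cross(z,x),z])
E
python3 -c "
from h import *
goal([.4955,-.3328,.25],down(122.6))"
```

```text
shift mm [-340.2  -70.2   42.7] turn [-0.001  0.001 -0.   ] | t 1.1 pos [ 0.371 -0.008  0.292] w 84.9 F [ 1.3    0.127 -0.004] q [-0.021 -0.008 -0.312  1.268 -0.002  0.981]
```

Call:
{"fn": "send_rows", "kwargs": {"moves": [[[-340, -70, 43], [0, 0, 0], 85], [[-340, -70, 43], [0, 0, 0], 85], [[-340, -70, 43], [0, 0, 0], 85], [[-340, -70, 43], [0, 0, 0], 85], [[-340, -70, 43], [0, 0, 0], 85], [[-340, -70, 43], [0, 0, 0], 85], [[-340, -70, 43], [0, 0, 0], 85], [[-340, -70, 43], [0, 0, 0], 85], [[-340, -70, 43], [0, 0, 0], 85], [[-340, -70, 43], [0, 0, 0], 85], [[-340, -70, 43], [0, 0, 0], 85]]}}

```text
clock: 2.02
eef_pos: [0.4951, -0.3332, 0.2481]
tool_rot: [0.481, 0.877, -0.001, -0.001]
ft_force: [-0.7, -0.3, -0.3]
grip_width: 0.0852
```

```bash
python3 -c "
from h import *
goal([.4955,-.3328,.25],down(122.6))
c=get_calibration('wrist');I=camera('wrist');cv2.imwrite('pics/w1.png',I[:,:,::-1])
import pickle;pickle.dump(c,open('w1.pkl','wb'))
print(proj(c,[.4955,-.3328,.03]))"
```

```text
shift mm [ 0.1  0.5 -1.9] turn [-0.002 -0.002 -0.002] | t 2.02 pos [ 0.495 -0.333  0.248] w 85.2 F [-0.733 -0.284 -0.287] q [-0.592  0.461  0.177  1.289 -0.001  0.412]
[318.96  224.283]
```

View pics/w1.png

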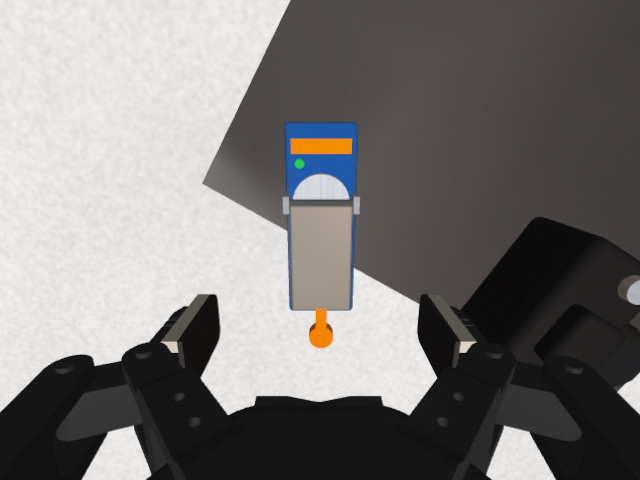

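The lamp is seen straight down, aligned with the tool. The stripe end edge is at (286–357,123), the far end at (290–353,310) and the key at (321,335). The camera body sits to the right, clear of the fingers.

```bash
python3 -c "
from h import *
import pickle;c=pickle.load(open('w1.pkl','rb'))
a=cast(c,(286,123),.03);b=cast(c,(357.5,123),.03);d=cast(c,(289.5,310),.03);e=cast(c,(353.5,310),.03)
k=cast(c,(321,335),.042);s=cast(c,(321,146),.03)
print(a,b,d,e,(a+b+d+e)/4,np.linalg.norm((a+b-d-e)/2),np.linalg.norm(a-b),np.linalg.norm(d-e))
f=(a+b-d-e)/2;print(np.degrees(np.arctan2(f[1],f[0])),np.degrees(np.arctan2(*(s-k)[[1,0]])),k,s)
y=np.radians(122.6);u=np.array([np.cos(y),np.sin(y),0]);print('center from key',k+u*.102,'from stripe end',(a+b)/2-u*.085)
"
```

```text
[ 0.428 -0.276  0.03 ] [ 0.477 -0.245  0.03 ] [ 0.517 -0.418  0.03 ] [ 0.568 -0.385  0.03 ] [ 0.497 -0.331  0.03 ] 0.16701949345135814 0.05758527335550747 0.060309107960895426
122.60562096047484 122.63108406036051 [ 0.552 -0.418  0.042] [ 0.461 -0.276  0.03 ]
center from key [ 0.497 -0.332  0.042] from stripe end [ 0.498 -0.332  0.03 ]
```

Call:
{"fn": "send_rows", "kwargs": {"moves": [[[-8, 2, 40], [-0.002, -0.002, 0], 85], [[-8, 2, 80], [-0.002, -0.002, 0], 85], [[-8, 2, 115], [-0.002, -0.002, 0], 85], [[-8, 2, 145], [-0.002, -0.002, 0], 85], [[-8, 2, 162], [-0.002, -0.002, 0], 85], [[-8, 2, 171], [-0.002, -0.002, 0], 85], [[-8, 2, 171], [-0.002, -0.002, 0], 85], [[-8, 2, 171], [-0.002, -0.002, 0], 70], [[-8, 2, 171], [-0.002, -0.002, 0], 55], [[-8, 2, 171], [-0.002, -0.002, 0], 40], [[-8, 2, 171], [-0.002, -0.002, 0], 40], [[-8, 2, 171], [-0.002, -0.002, 0], 40]]}}

```text
clock: 3.07
eef_pos: [0.5016, -0.3386, 0.0805]
tool_rot: [0.48, 0.877, -0.001, 0.002]
ft_force: [-1.7, 0.6, 6.8]
grip_width: 0.0586
```

```bash
python3 -c "
from h import *
goal([.501,-.339,.2],down(122.6))"
```

```text
shift mm [  -0.5   -0.5 -119.5] turn [ 0.001  0.004 -0.001] | t 3.07 pos [ 0.502 -0.339  0.081] w 58.6 F [-1.68   0.606  6.781] q [-0.594  0.62  -0.027  0.919 -0.001  0.409]
```

Call:
{"fn": "send_rows", "kwargs": {"moves": [[[0, 0, 0], [0, 0, 0], 40], [[0, 0, -5], [0, 0, 0], 40], [[0, 0, -15], [0, 0, 0], 40], [[0, 0, -35], [0, 0, 0], 40], [[0, 0, -65], [0, 0, 0], 40], [[0, 0, -100], [0, 0, 0], 40], [[0, 0, -140], [0, 0, 0], 40], [[0, 0, -165], [0, 0, 0], 40], [[0, 0, -170], [0, 0, 0], 40], [[0, 0, -170], [0, 0, 0], 40]]}}

```text
clock: 3.9
eef_pos: [0.5018, -0.3386, 0.2529]
tool_rot: [0.481, 0.877, -0.001, 0.005]
ft_force: [0.1, -0.1, -7.9]
grip_width: 0.0586
```

```bash
python3 -c "
from h import *
goal([.50,.0,.25],down(110))
goal([.55,.26,.25],down(92.3))"
```

```text
shift mm [286.4 180.7   0.9] turn [0.004 0.009 0.219] | t 3.9 pos [ 0.502 -0.339  0.253] w 58.6 F [ 0.137 -0.096 -7.91 ] q [-0.593  0.468  0.201  1.294 -0.001  0.409]
shift mm [478.6 362.8  -0.3] turn [0.005 0.008 0.528] | t 3.9 pos [ 0.502 -0.339  0.253] w 58.6 F [ 0.137 -0.096 -7.91 ] q [-0.593  0.468  0.201  1.294 -0.001  0.409]
```

Call:
{"fn": "send_rows", "kwargs": {"moves": [[[5, 4, -15], [0.005, 0.008, 0.0], 40], [[20, 15, -45], [0.005, 0.008, 0.02], 40], [[45, 34, -55], [0.005, 0.008, 0.05], 40], [[72, 55, -55], [0.005, 0.008, 0.08], 40], [[100, 76, -55], [0.005, 0.008, 0.11], 40], [[128, 97, -55], [0.005, 0.008, 0.14], 40], [[156, 118, -55], [0.005, 0.008, 0.17], 40], [[184, 139, -55], [0.005, 0.008, 0.2], 40], [[212, 160, -55], [0.005, 0.008, 0.23], 40], [[240, 182, -55], [0.005, 0.008, 0.26], 40], [[268, 203, -55], [0.005, 0.008, 0.29], 40], [[296, 224, -55], [0.005, 0.008, 0.32], 40]]}}

```text
clock: 4.9
eef_pos: [0.5292, 0.0333, 0.3022]
tool_rot: [0.615, 0.789, -0.003, -0.002]
ft_force: [0.4, -0.5, -8.3]
grip_width: 0.0588
```

```bash
python3 -c "
from h import *
goal([.55,.20,.30],down(92.3))"
```

```text
shift mm [156.5  60.9   1.9] turn [-0.007  0.     0.207] | t 4.9 pos [0.529 0.033 0.302] w 58.8 F [ 0.428 -0.456 -8.331] q [ 0.063  0.306  0.089  1.361 -0.001  1.387]
```

Call:
{"fn": "send_rows", "kwargs": {"moves": [[[25, 10, 0], [-0.007, 0, 0.04], 40], [[55, 21, 0], [-0.007, 0, 0.08], 40], [[85, 33, 0], [-0.007, 0, 0.12], 40], [[115, 44, 0], [-0.007, 0, 0.15], 40], [[145, 56, 0], [-0.007, 0, 0.18], 40], [[175, 67, 5], [-0.007, 0, 0.205], 40], [[200, 76, 20], [-0.007, 0, 0.207], 40], [[213, 80, 40], [-0.007, 0, 0.207], 40], [[214, 80, 60], [-0.007, 0, 0.207], 40], [[214, 80, 80], [-0.007, 0, 0.207], 40], [[214, 80, 80], [-0.007, 0, 0.207], 40], [[214, 80, 80], [-0.007, 0, 0.207], 40]]}}

```text
clock: 5.9
eef_pos: [0.5515, 0.2593, 0.2173]
tool_rot: [0.693, 0.721, -0.005, -0.002]
ft_force: [0.5, -0.2, -6.8]
grip_width: 0.0587
```

```bash
python3 -c "
from h import *
goal([.5499,.2599,.10],down(92.2))
S=camera('scene')[:,:,::-1];cv2.imwrite('pics/s2.png',np.vstack([cv2.resize(S[180:340,380:580],(750,600),interpolation=cv2.INTER_CUBIC)]))"
```

```text
shift mm [  1.1  -0.5 117.3] turn [-0.009  0.004  0.002] | t 5.9 pos [0.552 0.259 0.217] w 58.7 F [ 0.464 -0.153 -6.781] q [ 0.44   0.51   0.173  1.244 -0.     1.97 ]
```

View pics/s2.png

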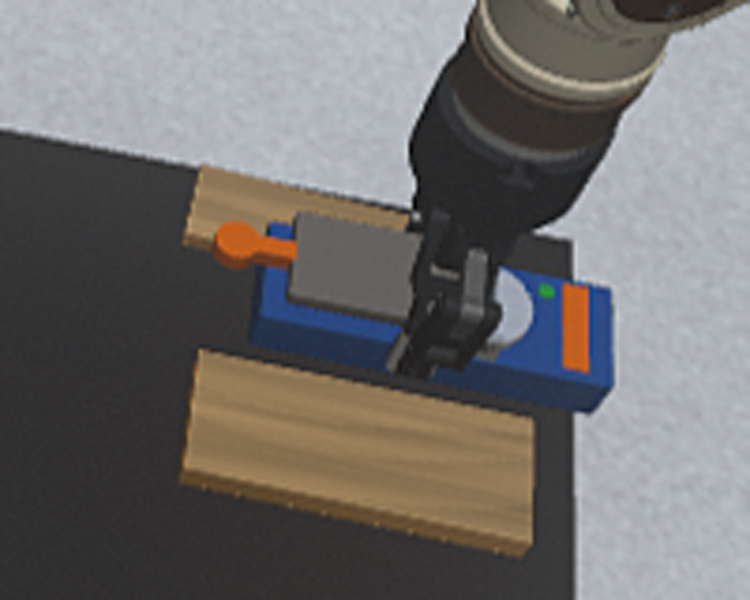

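Held level, panel folded, key towards the glass, above the large riser. Lowering now.

Call:
{"fn": "send_rows", "kwargs": {"moves": [[[1, 0, 15], [-0.009, 0.004, 0.002], 40], [[1, 0, 35], [-0.009, 0.004, 0.002], 40], [[1, -0.5, 58], [-0.009, 0.004, 0.002], 40], [[1, -0.5, 78], [-0.009, 0.004, 0.002], 40], [[1, -0.5, 92], [-0.009, 0.004, 0.002], 40], [[1, -0.5, 102], [-0.009, 0.004, 0.002], 40], [[1, -0.5, 106], [-0.009, 0.004, 0.002], 40], [[1, -0.5, 106], [-0.009, 0.004, 0.002], 40], [[1, -0.5, 106], [-0.009, 0.004, 0.002], 40]]}}

```text
clock: 6.7
eef_pos: [0.5528, 0.2607, 0.115]
tool_rot: [0.694, 0.72, 0.003, 0.001]
ft_force: [-0.6, 0.1, -7.5]
grip_width: 0.0589
```

```bash
python3 -c "
from h import *
goal([.5499,.2599,.10],down(92.2))"
```

```text
shift mm [-0.8 -3.1 14.9] turn [ 0.006 -0.003 -0.001] | t 6.7 pos [0.553 0.261 0.115] w 58.9 F [-0.567  0.107 -7.544] q [0.441 0.59  0.023 0.997 0.    1.974]
```

Call:
{"fn": "send_rows", "kwargs": {"moves": [[[-1, -3.5, 3], [0.006, -0.003, -0.001], 40], [[-1, -3.5, 6], [0.006, -0.003, -0.001], 40], [[-1, -3.5, 8], [0.006, -0.003, -0.001], 40], [[-1, -3.5, 10], [0.006, -0.003, -0.001], 40], [[-1, -3.5, 11], [0.006, -0.003, -0.001], 40], [[-1, -3.5, 12], [0.006, -0.003, -0.001], 40], [[-1, -3.5, 12], [0.006, -0.003, -0.001], 40]]}}

```text
clock: 7.28
eef_pos: [0.5494, 0.2596, 0.1027]
tool_rot: [0.693, 0.721, -0.0, 0.0]
ft_force: [-0.3, 0.9, -8.2]
grip_width: 0.0589
```

```bash
python3 -c "
from h import *
goal([.5499,.2599,.10],down(92.2))"
```

```text
shift mm [0.3 0.5 2.7] turn [ 0.  0. -0.] | t 7.28 pos [0.549 0.26  0.103] w 58.9 F [-0.318  0.923 -8.21 ] q [ 0.442  0.601  0.006  0.976 -0.     1.974]
```

Call:
{"fn": "send_rows", "kwargs": {"moves": [[[0, 0, 1], [0, 0, 0], 40], [[0, 0, 2], [0, 0, 0], 40], [[0, 0, 3], [0, 0, 0], 40], [[0, 0, 3.5], [0, 0, 0], 40], [[0, 0, 3.5], [0, 0, 0], 40]]}}

```text
clock: 7.7
eef_pos: [0.5494, 0.2597, 0.1005]
tool_rot: [0.693, 0.721, 0.0, 0.0]
ft_force: [-4.2, -1.4, 4.3]
grip_width: 0.0586
```

Call:
{"fn": "send_rows", "kwargs": {"moves": [[[0, 0, 0], [0, 0, 0], 62], [[0, 0, 0], [0, 0, 0], 68], [[0, 0, 0], [0, 0, 0], 76], [[0, 0, 0], [0, 0, 0], 85], [[0, 0, 0], [0, 0, 0], 85], [[0, 0, -20], [0, 0, 0], 85], [[0, 0, -55], [0, 0, 0], 85], [[10, 0, -90], [0, 0, 0], 85], [[20, 0, -125], [0, 0, 0], 85], [[30, 0, -150], [0, 0, 0], 85], [[30, 0, -150], [0, 0, 0], 85], [[30, 0, -150], [0, 0, 0], 85]]}}

```text
clock: 8.7
eef_pos: [0.5491, 0.2907, 0.2529]
tool_rot: [0.693, 0.721, 0.003, 0.001]
ft_force: [-0.1, 0.4, -0.8]
grip_width: 0.0853
```

```bash
python3 -c "
from h import *
goal([.5499,.2599,.10],down(92.2))
c=get_calibration('wrist');I=camera('wrist');cv2.imwrite('pics/w2.png',I[:,:,::-1])
import pickle;pickle.dump(c,open('w2.pkl','wb'))
print(proj(c,[.5496,.2679,.05]))"
```

```text
shift mm [-31.2  -1.3 152.8] turn [ 0.006 -0.003  0.001] | t 8.7 pos [0.549 0.291 0.253] w 85.3 F [-0.085  0.355 -0.798] q [ 0.487  0.503  0.256  1.318 -0.     2.018]
[315.926 255.143]
```

View pics/w2.png

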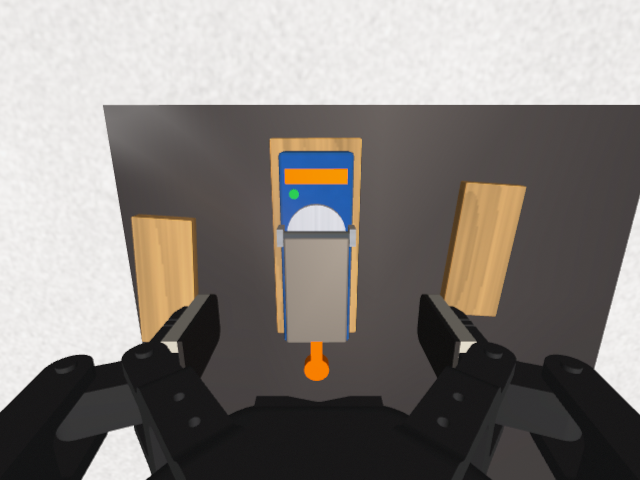

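The lamp lies on the riser: riser ends at v=138 and 332, base stripe end at v=152, key at (316,370).

```bash
python3 -c "
from h import *
import pickle;c=pickle.load(open('w2.pkl','rb'))
r=np.array([cast(c,p,.02) for p in [(270.5,138.5),(361,138.5),(277,332),(357,332)]]);print(r,r.mean(0))
f=r[:2].sum(0)-r[2:].sum(0);print('riser yaw',np.degrees(np.arctan2(f[1],f[0])),np.linalg.norm(f)/2)
a=cast(c,(279,152),.05);b=cast(c,(354,152),.05);k=cast(c,(316.5,370),.062);s=cast(c,(316.5,177),.05)
g=s-k;y=np.arctan2(g[1],g[0]);u=np.array([np.cos(y),np.sin(y),0])
print('lamp yaw',np.degrees(y),'stripe end',(a+b)/2,'ctr',(a+b)/2-.085*u,k+.102*u,'key',k,np.linalg.norm(a-b))
"
```

```text
[[0.507 0.362 0.02 ]
 [0.585 0.365 0.02 ]
 [0.514 0.174 0.02 ]
 [0.595 0.177 0.02 ]] [0.55  0.269 0.02 ]
riser yaw 92.55811061431666 0.18763786524133835
lamp yaw 92.2070802307945 stripe end [0.547 0.353 0.05 ] ctr [0.55  0.268 0.05 ] [0.55  0.265 0.062] key [0.554 0.163 0.062] 0.05853313869508444
```

```bash
cat >> h.py <<'E'
H=np.array([.549,.2865,.062]);LY=92.2
def kpose(th,psi,al,back=0.,depth=.062):
    a=np.radians(LY-180+psi);r=np.array([np.cos(a),np.sin(a),0]);Z=np.array([0,0,1.])
    t=np.radians(th);b=np.radians(th-al)
    K=H+.122*(r*np.cos(t)+Z*np.sin(t))
    z=r*np.sin(b)-Z*np.cos(b);x=-r*np.cos(b)-Z*np.sin(b)
    return K-(depth+back)*z, Ro.from_matrix(np.c_[x,np.cross(z,x),z])
def plan(ws):
    o=readout.get_obs();R0=Ro.from_quat(o['tool_rot'])
    print('t',round(o['clock'],2),'pos',o['eef_pos'],'w',round(o['grip_width']*1000,1),'F',o['ft_force'],'q',o['joint_pos'])
    for w in ws:
        p,R=kpose(*w);print(w,np.round(R0.inv().apply(p-o['eef_pos'])*1000,1).tolist(),np.round((R0.inv()*R).as_rotvec(),3).tolist())
E
python3 -c "
from h import *
plan([(0,0,30,.10),(0,0,30,.05),(0,0,30,0)])"
```

```text
t 8.75 pos [0.548 0.29  0.251] w 85.3 F [-0.446  0.626 -0.951] q [ 0.486  0.504  0.253  1.318 -0.     2.018]
(0, 0, 30, 0.1) [-206.4, 0.5, 48.3] [0.002, 0.523, 0.001]
(0, 0, 30, 0.05) [-181.4, 0.4, 91.7] [0.002, 0.523, 0.001]
(0, 0, 30, 0) [-156.4, 0.3, 135.0] [0.002, 0.523, 0.001]
```

Call:
{"fn": "send_rows", "kwargs": {"moves": [[[-35, 0, 0], [0, 0.1, 0], 60], [[-75, 0, 5], [0, 0.2, 0], 60], [[-115, 0, 15], [0, 0.3, 0], 55], [[-150, 0, 30], [0, 0.4, 0], 50], [[-185, 0, 42], [0.002, 0.5, 0.001], 50], [[-206, 0.5, 48], [0.002, 0.523, 0.001], 50], [[-206, 0.5, 48], [0.002, 0.523, 0.001], 50], [[-206, 0.5, 48], [0.002, 0.523, 0.001], 50]]}}

```text
clock: 9.42
eef_pos: [0.5557, 0.0819, 0.2]
tool_rot: [0.672, 0.694, 0.178, -0.188]
ft_force: [0.2, 0.8, 0.0]
grip_width: 0.0502
```

```bash
python3 -c "
from h import *
plan([(0,0,30,.10),(0,0,30,.05),(0,0,30,0)])
c=get_calibration('wrist');I=camera('wrist')
for b in blobs(I,(5,200,150),(20,255,255),40): m=cv2.moments(b);uv=(m['m10']/m['m00'],m['m01']/m['m00']);print(uv,cv2.contourArea(b),cast(c,uv,.062),cv2.boundingRect(b))
print(proj(c,kpose(0,0,30,0,0)[0]))
cv2.imwrite('pics/w3.png',I[:,:,::-1])"
```

```text
t 9.42 pos [0.556 0.082 0.2  ] w 50.2 F [0.152 0.844 0.027] q [-0.06   0.464 -0.037  1.13   0.521  1.463]
(0, 0, 30, 0.1) [2.7, 1.1, -1.1] [-0.003, -0.0, -0.007]
(0, 0, 30, 0.05) [2.6, 1.3, 48.9] [-0.003, -0.0, -0.007]
(0, 0, 30, 0) [2.6, 1.4, 98.9] [-0.003, -0.0, -0.007]
(319.71005443483824, 228.08885686839577) 1041.0 [0.553 0.173 0.062] (305, 197, 31, 55)
(318.4607443629448, 51.53355066558) 613.5 [0.547 0.323 0.062] (290, 46, 58, 12)
[319.898 239.738]
```

View pics/w3.png

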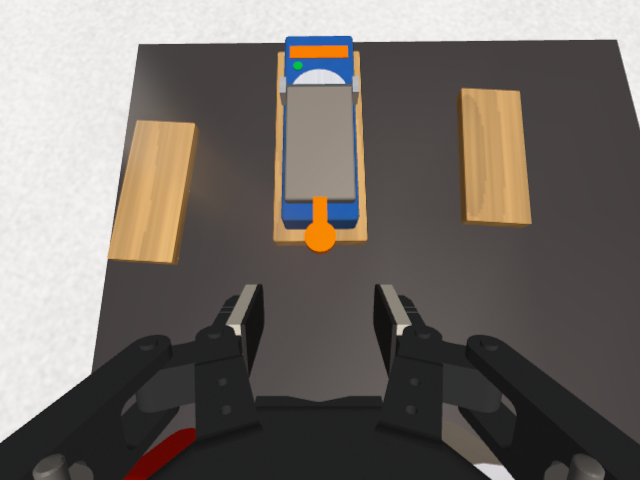

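Key disc at (320,236), within 3 px of the prediction. The bottle edge at bottom-left and the plinth at bottom-right are clear of the path.

```bash
sed -i 's/.2865,.062/.288,.062/' h.py; python3 -c "
from h import *
plan([(0,0,30,.06),(0,0,30,0)])"
```

```text
t 9.47 pos [0.556 0.083 0.201] w 50.0 F [0.584 0.085 0.482] q [-0.057  0.463 -0.035  1.13   0.521  1.463]
(0, 0, 30, 0.06) [2.1, 0.8, 39.8] [-0.002, -0.0, -0.003]
(0, 0, 30, 0) [2.1, 0.9, 99.8] [-0.002, -0.0, -0.003]
```

Call:
{"fn": "send_rows", "kwargs": {"moves": [[[2, 1, 20], [-0.002, 0, -0.003], 50], [[2, 1, 45], [-0.002, 0, -0.003], 50], [[2, 1, 68], [-0.002, 0, -0.003], 50], [[2, 1, 85], [-0.002, 0, -0.003], 48], [[2, 1, 96], [-0.002, 0, -0.003], 46], [[2, 1, 100], [-0.002, 0, -0.003], 44], [[2, 1, 100], [-0.002, 0, -0.003], 42], [[2, 1, 100], [-0.002, 0, -0.003], 40]]}}

```text
clock: 10.13
eef_pos: [0.555, 0.1363, 0.1161]
tool_rot: [0.669, 0.697, 0.18, -0.187]
ft_force: [0.4, 0.1, -0.3]
grip_width: 0.0396
```

```bash
python3 -c "
from h import *
plan([(0,0,30,0)])"
```

```text
t 10.13 pos [0.555 0.136 0.116] w 39.6 F [ 0.352  0.112 -0.287] q [ 0.037  0.543 -0.155  0.874  0.524  1.567]
(0, 0, 30, 0) [-1.2, -0.1, -0.3] [-0.0, -0.0, 0.002]
```

Positioned well; close on the key.

Call:
{"fn": "send_rows", "kwargs": {"moves": [[[-1, 0, 0], [0, 0, 0], 32], [[-1, 0, 0], [0, 0, 0], 26], [[-1, 0, 0], [0, 0, 0], 22], [[-1, 0, 0], [0, 0, 0], 18], [[-1, 0, 0], [0, 0, 0], 15], [[-1, 0, 0], [0, 0, 0], 15]]}}

```text
clock: 10.63
eef_pos: [0.5555, 0.135, 0.116]
tool_rot: [0.669, 0.697, 0.18, -0.186]
ft_force: [-0.5, -0.9, 0.7]
grip_width: 0.019
```

```bash
python3 -c "
from h import *
plan([(t,p,30) for t,p in [(0,0),(3,0),(7,0),(12,0),(17,0),(22,1),(27,2),(32,3),(36,4),(36,4)]])"
```

```text
t 10.63 pos [0.555 0.135 0.116] w 19.0 F [-0.458 -0.895  0.675] q [ 0.035  0.544 -0.155  0.873  0.524  1.566]
(0, 0, 30) [-0.1, -0.6, 0.3] [0.001, -0.0, 0.002]
(3, 0, 30) [6.5, -0.6, -5.0] [0.001, -0.052, 0.002]
(7, 0, 30) [15.7, -0.5, -11.6] [0.001, -0.122, 0.002]
(12, 0, 30) [27.8, -0.5, -19.0] [0.001, -0.21, 0.002]
(17, 0, 30) [40.5, -0.5, -25.2] [0.001, -0.297, 0.002]
(22, 1, 30) [53.7, 1.7, -30.3] [0.007, -0.384, -0.015]
(27, 2, 30) [67.3, 3.5, -34.2] [0.011, -0.471, -0.032]
(32, 3, 30) [81.3, 4.9, -36.9] [0.014, -0.558, -0.05]
(36, 4, 30) [92.6, 6.0, -38.2] [0.016, -0.628, -0.068]
(36, 4, 30) [92.6, 6.0, -38.2] [0.016, -0.628, -0.068]
```

Call:
{"fn": "send_rows", "kwargs": {"moves": [[[0, -0.5, 0], [0, 0, 0], 12], [[0, -0.5, 0], [0, 0, 0], 10], [[6.5, -0.5, -5], [0, -0.052, 0], 10], [[15.7, -0.5, -11.6], [0, -0.122, 0], 10], [[27.8, -0.5, -19], [0, -0.21, 0], 10], [[27.8, -0.5, -19], [0, -0.21, 0], 10]]}}

```text
clock: 11.13
eef_pos: [0.5555, 0.1516, 0.1492]
tool_rot: [0.683, 0.714, 0.11, -0.11]
ft_force: [0.5, -2.2, 0.5]
grip_width: 0.0192
```

```bash
python3 -c "
from h import *
plan([(t,p,30) for t,p in [(12,0),(17,0),(22,1),(27,2.5),(32,4),(37,5.5),(42,7),(47,8.5),(52,10),(57,11.5),(62,13)]])
T=camera('scene')[:,:,::-1];cv2.imwrite('pics/s3.png',cv2.resize(T[160:320,360:560],(750,600),interpolation=cv2.INTER_CUBIC))"
```

```text
t 11.13 pos [0.555 0.152 0.149] w 19.2 F [ 0.5   -2.188  0.544] q [ 0.144  0.479 -0.102  0.95   0.31   1.677]
(12, 0, 30) [-2.8, -1.3, 2.1] [0.005, 0.002, 0.007]
(17, 0, 30) [8.3, -1.1, -6.7] [0.005, -0.085, 0.006]
(22, 1, 30) [20.2, 1.1, -14.4] [0.009, -0.172, -0.011]
(27, 2.5, 30) [32.7, 4.0, -21.1] [0.014, -0.259, -0.037]
(32, 4, 30) [45.8, 6.3, -26.6] [0.016, -0.347, -0.064]
(37, 5.5, 30) [59.4, 7.9, -31.0] [0.016, -0.434, -0.091]
(42, 7, 30) [73.3, 8.9, -34.2] [0.013, -0.52, -0.118]
(47, 8.5, 30) [87.4, 9.2, -36.2] [0.008, -0.607, -0.146]
(52, 10, 30) [101.6, 8.6, -37.0] [0.001, -0.694, -0.173]
(57, 11.5, 30) [115.8, 7.4, -36.6] [-0.009, -0.78, -0.201]
(62, 13, 30) [129.7, 5.3, -35.0] [-0.021, -0.866, -0.228]
```

View pics/s3.png

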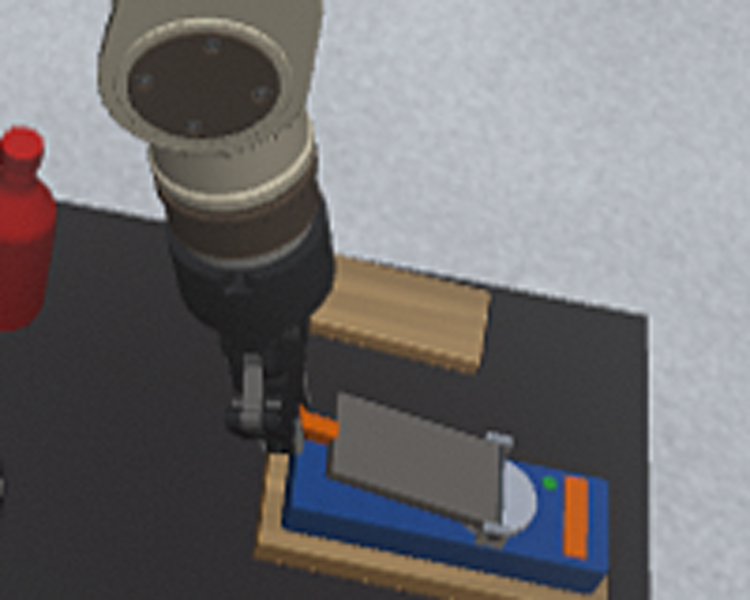

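Panel rises with the key in hand, base in place. Continue the arc with swivel.

Call:
{"fn": "send_rows", "kwargs": {"moves": [[[3, -1, -2], [0.005, -0.04, 0.007], 10], [[8.3, -1, -6.7], [0.005, -0.085, 0.006], 10], [[20.2, 1, -14.4], [0.009, -0.172, -0.011], 10], [[32.7, 4, -21.1], [0.014, -0.259, -0.037], 10], [[45.8, 6.3, -26.6], [0.016, -0.347, -0.064], 10], [[59.4, 7.9, -31], [0.016, -0.434, -0.091], 10], [[73.3, 8.9, -34.2], [0.013, -0.52, -0.118], 10], [[73.3, 8.9, -34.2], [0.013, -0.52, -0.118], 10]]}}

```text
clock: 11.85
eef_pos: [0.5615, 0.2123, 0.2034]
tool_rot: [0.643, 0.759, -0.068, 0.08]
ft_force: [-0.1, -3.8, 4.3]
grip_width: 0.0191
```

```bash
python3 -c "
from h import *
plan([(t,p,30) for t,p in [(42,7),(47,8.5),(52,10),(57,11.5),(62,13),(67,14.5),(72,16)]])"
```

```text
t 11.85 pos [0.562 0.212 0.203] w 19.1 F [-0.087 -3.798  4.258] q [ 0.438  0.532  0.159  1.256 -0.201  1.851]
(42, 7, 30) [-1.2, -0.2, -0.6] [0.0, 0.0, 0.004]
(47, 8.5, 30) [10.0, 1.5, -9.4] [-0.006, -0.087, -0.022]
(52, 10, 30) [21.8, 2.6, -17.1] [-0.015, -0.174, -0.046]
(57, 11.5, 30) [34.4, 2.9, -23.8] [-0.026, -0.262, -0.071]
(62, 13, 30) [47.4, 2.5, -29.4] [-0.039, -0.349, -0.094]
(67, 14.5, 30) [60.8, 1.3, -33.8] [-0.054, -0.436, -0.116]
(72, 16, 30) [74.4, -0.5, -37.0] [-0.071, -0.522, -0.138]
```

```bash
sed -i 's/.288,.062/.2865,.063/' h.py; python3 -c "
from h import *
plan([(t,p,30) for t,p in [(42,7),(46,8.2),(51,9.7),(56,11.2),(61,12.7),(66,14.2),(70,15.5)]])"
```

```text
t 11.85 pos [0.562 0.212 0.203] w 19.1 F [-0.087 -3.798  4.258] q [ 0.438  0.532  0.159  1.256 -0.201  1.851]
(42, 7, 30) [-2.8, -0.5, -1.3] [0.0, 0.0, 0.004]
(46, 8.2, 30) [6.0, 1.0, -8.4] [-0.005, -0.07, -0.017]
(51, 9.7, 30) [17.8, 2.2, -16.3] [-0.013, -0.157, -0.041]
(56, 11.2, 30) [30.2, 2.6, -23.2] [-0.023, -0.244, -0.066]
(61, 12.7, 30) [43.1, 2.4, -29.0] [-0.036, -0.331, -0.089]
(66, 14.2, 30) [56.4, 1.4, -33.6] [-0.051, -0.418, -0.112]
(70, 15.5, 30) [67.3, 0.1, -36.5] [-0.065, -0.488, -0.131]
```

Call:
{"fn": "send_rows", "kwargs": {"moves": [[[-2, -0.5, -2], [0, -0.01, 0.003], 10], [[6, 1, -8.4], [-0.005, -0.07, -0.017], 10], [[17.8, 2.2, -16.3], [-0.013, -0.157, -0.041], 10], [[30.2, 2.6, -23.2], [-0.023, -0.244, -0.066], 10], [[43.1, 2.4, -29], [-0.036, -0.331, -0.089], 10], [[56.4, 1.4, -33.6], [-0.051, -0.418, -0.112], 10], [[67.3, 0, -36.5], [-0.065, -0.488, -0.131], 10], [[67.3, 0, -36.5], [-0.065, -0.488, -0.131], 10]]}}

```text
clock: 12.52
eef_pos: [0.5488, 0.285, 0.2245]
tool_rot: [0.551, 0.759, -0.205, 0.279]
ft_force: [-1.3, -3.5, 8.7]
grip_width: 0.019
```

```bash
python3 -c "
from h import *
plan([(t,p,30) for t,p in [(70,15.5),(74,16.3),(78,16.3),(82,16.3),(86,16.3),(90,16.3),(93.5,16.3)]])"
```

```text
t 12.52 pos [0.549 0.285 0.225] w 19.0 F [-1.298 -3.481  8.679] q [ 0.705  0.705  0.372  1.556 -0.643  2.067]
(70, 15.5, 30) [-0.8, 0.6, -0.1] [0.0, 0.009, 0.006]
(74, 16.3, 30) [8.0, 0.5, -7.3] [-0.009, -0.061, -0.004]
(78, 16.3, 30) [17.2, 0.4, -13.8] [-0.009, -0.131, -0.004]
(82, 16.3, 30) [26.9, 0.3, -19.7] [-0.009, -0.201, -0.004]
(86, 16.3, 30) [37.0, 0.2, -24.8] [-0.009, -0.271, -0.003]
(90, 16.3, 30) [47.4, 0.2, -29.3] [-0.009, -0.341, -0.003]
(93.5, 16.3, 30) [56.7, 0.1, -32.6] [-0.009, -0.402, -0.003]
```

Release here to relieve stress and check the base before the last part.

Call:
{"fn": "send_rows", "kwargs": {"moves": [[[-1, 0, -2], [0, 0, 0], 10], [[-1, 0, -2], [0, 0, 0], 22], [[-1, 0, -2], [0, 0, 0], 30], [[-1, 0, -2], [0, 0, 0], 40], [[-1, 0, -2], [0, 0, 0], 50], [[-1, 0, -2], [0, 0, 0], 50], [[-1, 0, -25], [0, 0, 0], 50], [[-1, 0, -60], [0, 0, 0], 50], [[-1, 0, -90], [0, 0, 0], 50], [[-1, 0, -90], [0, 0, 0], 50], [[-1, 0, -90], [0, 0, 0], 50]]}}

```text
clock: 13.43
eef_pos: [0.5314, 0.3413, 0.2949]
tool_rot: [0.551, 0.76, -0.203, 0.279]
ft_force: [-0.4, 0.8, 0.0]
grip_width: 0.0498
```

```bash
python3 -c "
from h import *
import pickle
plan([(70,15.5,65,.09)])
out={}
for n in ('scene','top'): out[n]=camera(n)
out['wrist']=camera('wrist');pickle.dump((out,get_calibration('wrist')),open('st.pkl','wb'))
S,T,W=out['scene'],out['top'],out['wrist']
f=lambda I,w,h:cv2.resize(I,(w,h),interpolation=cv2.INTER_CUBIC)
M=np.hstack([np.vstack([f(S[160:310,400:600],400,300),f(T[190:310,100:260],400,300)]),np.vstack([f(W,400,300),f(S[230:335,290:430],400,300)])])
cv2.imwrite('pics/m4.png',M[:,:,::-1])"
```

```text
t 13.43 pos [0.531 0.341 0.295] w 49.8 F [-0.387  0.787  0.002] q [ 0.784  0.738  0.615  1.814 -0.616  2.157]
(70, 15.5, 65, 0.09) [-87.7, -0.4, 29.7] [0.002, 0.617, 0.006]
```

View pics/m4.png

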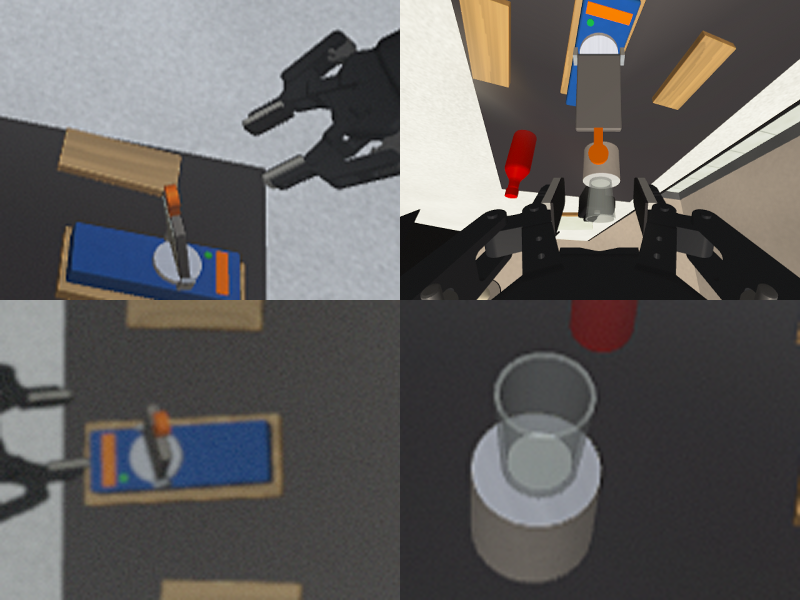

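The base is centred on the riser (top crop: right-end margin about 10 mm) and the panel is up and swivelled. One enlarged view of the glass will sharpen the aim point.

```bash
python3 -c "
from h import *
import pickle
out,c=pickle.load(open('st.pkl','rb'))
f=lambda I,w,h:cv2.resize(I,(w,h),interpolation=cv2.INTER_CUBIC)
M=np.hstack([f(out['wrist'][220:360,270:390],480,560),f(out['top'][180:236,260:308-16],320,560)])
cv2.imwrite('pics/m5.png',M[:,:,::-1])"
```

```text
(no output)
```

View pics/m5.png

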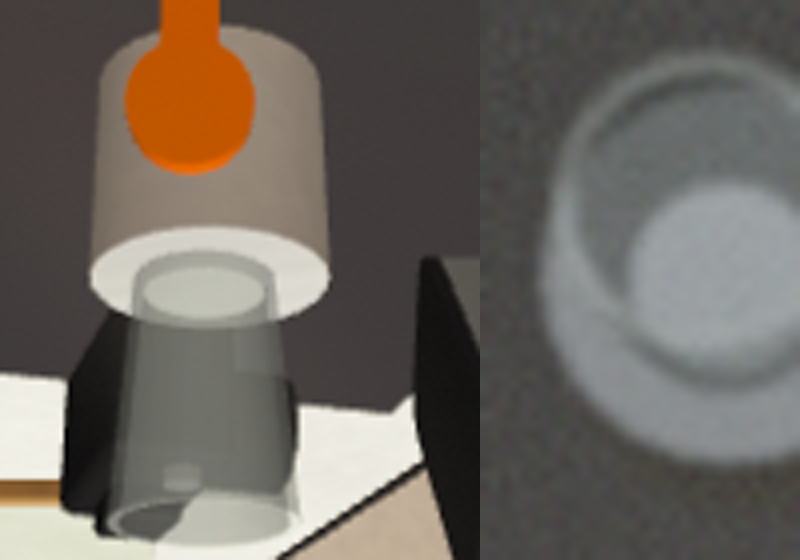

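Wrist crop: plinth-top ellipse centre is at full-image (322.6,289.3) and rim centre at (320.6,349.8). Combining all three views:

```bash
python3 -c "
from h import *
import pickle
from scipy.optimize import least_squares
_,cw=pickle.load(open('st.pkl','rb'));ct,cs=get_calibration('top'),get_calibration('scene')
ob=[(ct,(282.3,199.4),'r',1),(cs,(341.1,262.3),'r',1),(cw,(320.6,349.8),'r',1),(cs,(337.6,290.2),'p',1),(cw,(322.6,289.3),'p',1),(ct,(285.6,207.2),'p',.4)]
def f(v): 
  return np.concatenate([w*(proj(c,[v[0],v[1],v[4]+.09] if k=='r' else [v[2],v[3],v[4]])-u) for c,u,k,w in ob])
s=least_squares(f,[.648,-.007,.648,-.007,.085],loss='soft_l1');print(s.x,np.round(s.fun.reshape(-1,2),2))
G=np.r_[s.x[:2],s.x[4]+.045]
for Hh in ([.5492,.288,.062],[.549,.2865,.062]):
  d=G-Hh;D=np.hypot(*d[:2]);psi=np.degrees(np.arctan2(d[1],d[0]))-92.2+180
  print(G,'psi',psi,'th',np.degrees(np.arctan2(d[2],D)+np.arccos(.05/np.hypot(D,d[2]))))
# panel/key observed now
o,_=pickle.load(open('st.pkl','rb'))
K=kpose(70,15.5,65,0,0)[0];print('key px pred wrist',proj(cw,K),'scene',proj(cs,K),'hinge wrist',proj(cw,H),K)
for n,c in (('wrist',cw),('scene',cs)):
  for b in blobs(o[n],(3,200,120),(20,255,255),15)[:4]: print(n,cv2.boundingRect(b),np.round(cv2.minAreaRect(b)[0],1))
"
```

```text
[ 0.646 -0.006  0.65  -0.007  0.085] [[-0.61  0.87]
 [-0.52  1.05]
 [-0.16  0.3 ]
 [-0.16 -0.45]
 [ 0.24 -0.07]
 [-0.39 -0.08]]
[ 0.646 -0.006  0.13 ] psi 16.03485616716381 th 93.38603117311935
[ 0.646 -0.006  0.13 ] psi 16.157392140577542 th 93.40080677165135
key px pred wrist [319.147 247.22 ] scene [485.952 258.74 ] hinge wrist [320.253  90.808] [0.562 0.247 0.178]
wrist (298, 2, 74, 38) [333.8  20.8]
wrist (301, 204, 32, 59) [316.5 233. ]
scene (508, 286, 6, 21) [510.5 296. ]
scene (482, 253, 7, 10) [485.6 257.2]
```

Call:
{"fn": "send_rows", "kwargs": {"moves": [[[-15, 0, -5], [0, 0.1, 0], 50], [[-30, 0, -5], [0, 0.2, 0], 50], [[-46, 0, 0], [0, 0.32, 0.002], 50], [[-62, 0, 8], [0.001, 0.44, 0.004], 50], [[-77, 0, 20], [0.002, 0.55, 0.005], 50], [[-88, -0.5, 30], [0.002, 0.617, 0.006], 50], [[-88, -0.5, 30], [0.002, 0.617, 0.006], 50], [[-88, -0.5, 30], [0.002, 0.617, 0.006], 50]]}}

```text
clock: 14.25
eef_pos: [0.5578, 0.2537, 0.3262]
tool_rot: [0.592, 0.805, -0.03, 0.035]
ft_force: [-0.4, 0.1, 0.2]
grip_width: 0.0504
```

```bash
python3 -c "
from h import *
plan([(70,15.5,65,.09),(70,15.5,65,0)])
c=get_calibration('wrist');I=camera('wrist');cv2.imwrite('pics/w6.png',I[:,:,::-1])
for b in blobs(I,(3,200,120),(20,255,255),40): print(cv2.boundingRect(b),np.round(cv2.minAreaRect(b),1) if 0 else cv2.minAreaRect(b))
K=kpose(70,15.5,65,0,0)[0];print(proj(c,K))"
```

```text
t 14.25 pos [0.558 0.254 0.326] w 50.4 F [-0.408  0.097  0.199] q [ 0.46   0.482  0.409  1.519 -0.089  1.73 ]
(70, 15.5, 65, 0.09) [5.1, 1.5, -3.3] [-0.007, 0.004, -0.006]
(70, 15.5, 65, 0) [5.5, 2.2, 86.7] [-0.007, 0.004, -0.006]
(304, 210, 32, 48) ((319.5, 233.5), (47.0, 31.0), 90.0)
(305, 92, 54, 25) ((330.9611511230469, 104.14766693115234), (52.93460464477539, 12.622867584228516), 14.743562698364258)
[321.457 240.579]
```

Call:
{"fn": "send_rows", "kwargs": {"moves": [[[4, 1, 10], [-0.007, 0.004, -0.006], 50], [[5, 1, 32], [-0.007, 0.004, -0.006], 50], [[5.5, 1, 56], [-0.007, 0.004, -0.006], 48], [[5.5, 1.5, 75], [-0.007, 0.004, -0.006], 45], [[5.5, 1.5, 85], [-0.007, 0.004, -0.006], 42], [[5.5, 1.5, 87], [-0.007, 0.004, -0.006], 40], [[5.5, 1.5, 87], [-0.007, 0.004, -0.006], 40], [[5.5, 1.5, 87], [-0.007, 0.004, -0.006], 40]]}}

```text
clock: 14.97
eef_pos: [0.5592, 0.254, 0.2396]
tool_rot: [0.588, 0.808, -0.025, 0.035]
ft_force: [0.2, 0.8, -0.3]
grip_width: 0.0399
```

```bash
python3 -c "
from h import *
plan([(70,15.5,65,0)])"
```

```text
t 14.97 pos [0.559 0.254 0.24 ] w 39.9 F [ 0.242  0.828 -0.349] q [ 0.459  0.507  0.227  1.302 -0.086  1.718]
(70, 15.5, 65, 0) [-2.2, 0.1, 0.4] [0.001, -0.0, 0.003]
```

Call:
{"fn": "send_rows", "kwargs": {"moves": [[[-1, 0, 0], [0, 0, 0], 32], [[-1, 0, 0], [0, 0, 0], 26], [[-1, 0, 0], [0, 0, 0], 20], [[-1, 0, 0], [0, 0, 0], 15], [[-1, 0, 0], [0, 0, 0], 10], [[-1, 0, 0], [0, 0, 0], 10]]}}

```text
clock: 15.47
eef_pos: [0.5601, 0.2528, 0.2412]
tool_rot: [0.588, 0.807, -0.025, 0.036]
ft_force: [-1.4, -2.0, 5.2]
grip_width: 0.0191
```

```bash
python3 -c "
from h import *
plan([(t,p,65,0) for t,p in [(70,15.5),(73,15.7),(77,16.1),(81,16.1),(85,16.1),(89,16.1),(92,16.1),(93.4,16.1)]])"
```

```text
t 15.47 pos [0.56  0.253 0.241] w 19.1 F [-1.441 -2.02   5.189] q [ 0.457  0.505  0.228  1.303 -0.087  1.717]
(70, 15.5, 65, 0) [-0.7, -0.3, 1.9] [0.003, 0.0, 0.002]
(73, 15.7, 65, 0) [8.4, -0.2, -0.6] [0.003, -0.052, -0.001]
(77, 16.1, 65, 0) [20.7, -0.1, -3.1] [0.002, -0.122, -0.008]
(81, 16.1, 65, 0) [33.2, -0.2, -4.8] [0.001, -0.191, -0.008]
(85, 16.1, 65, 0) [45.7, -0.3, -5.6] [0.001, -0.261, -0.008]
(89, 16.1, 65, 0) [58.3, -0.4, -5.5] [0.001, -0.331, -0.008]
(92, 16.1, 65, 0) [67.7, -0.5, -4.9] [0.001, -0.383, -0.008]
(93.4, 16.1, 65, 0) [72.1, -0.5, -4.5] [0.001, -0.408, -0.008]
```

Call:
{"fn": "send_rows", "kwargs": {"moves": [[[1, 0, -1.5], [0.002, -0.01, 0], 10], [[8.4, 0, -3], [0.003, -0.052, -0.001], 10], [[20.7, 0, -5.5], [0.002, -0.122, -0.008], 10], [[33.2, 0, -7], [0.001, -0.191, -0.008], 10], [[45.7, -0.3, -8], [0.001, -0.261, -0.008], 10], [[58.3, -0.4, -8], [0.001, -0.331, -0.008], 10], [[67.7, -0.5, -7], [0.001, -0.383, -0.008], 10], [[72.1, -0.5, -6.5], [0.001, -0.408, -0.008], 10], [[72.1, -0.5, -6.5], [0.001, -0.408, -0.008], 10], [[72.1, -0.5, -6.5], [0.001, -0.408, -0.008], 10]]}}

```text
clock: 16.3
eef_pos: [0.5372, 0.3221, 0.2407]
tool_rot: [0.568, 0.786, -0.144, 0.198]
ft_force: [-0.2, -0.5, -2.5]
grip_width: 0.019
```

```bash
python3 -c "
from h import *
plan([(93.4,16.1,65,0)])
print(Ro.from_quat(readout.get_obs()['tool_rot']).as_matrix())
f=lambda I,w,h:cv2.resize(I,(w,h),interpolation=cv2.INTER_CUBIC)
S,T=camera('scene'),camera('top')
M=np.hstack([f(S[190:310,400:560],400,300),f(T[210:300,110:230],400,300)]);cv2.imwrite('pics/m7.png',M[:,:,::-1])"
```

```text
t 16.3 pos [0.537 0.322 0.241] w 19.0 F [-0.172 -0.453 -2.481] q [ 0.703  0.65   0.397  1.518 -0.455  2.   ]
(93.4, 16.1, 65, 0) [0.0, 0.0, 1.6] [-0.001, -0.002, 0.001]
[[-0.277  0.949  0.148]
 [ 0.836  0.314 -0.451]
 [-0.474 -0.001 -0.88 ]]
```

Call:
{"fn": "send_rows", "kwargs": {"moves": [[[0, 0, 0], [0, 0, 0], 22], [[0, 0, 0], [0, 0, 0], 30], [[0, 0, 0], [0, 0, 0], 40], [[0, 0, 0], [0, 0, 0], 50], [[0, 0, 0], [0, 0, 0], 50], [[0, 0, -20], [0, 0, 0], 50], [[0, 0, -50], [0, 0, 0], 50], [[0, 0, -85], [0, 0, 0], 50], [[0, 0, -110], [0, 0, 0], 50], [[0, 0, -110], [0, 0, 0], 50], [[0, 0, -110], [0, 0, 0], 50]]}}

```text
clock: 17.32
eef_pos: [0.5216, 0.3718, 0.3395]
tool_rot: [0.569, 0.786, -0.141, 0.198]
ft_force: [0.1, -0.4, -1.4]
grip_width: 0.0501
```

```bash
python3 -c "
from h import *
import pickle
o=readout.get_obs();print(o['clock'],o['eef_pos'],o['ft_force'])
cw=get_calibration('wrist');W,S,T=camera('wrist'),camera('scene'),camera('top');pickle.dump((W,S,T,cw),open('f.pkl','wb'))
f=lambda I,w,h:cv2.resize(I,(w,h),interpolation=cv2.INTER_CUBIC)
M=np.hstack([f(W[0:320,200:440],450,600),np.vstack([f(S[215:315,430:547],350,300),f(T[210:290,125:218],350,300)])]);cv2.imwrite('pics/m8.png',M[:,:,::-1])
ct,cs=get_calibration('top'),get_calibration('scene')
for nm,p in (('H',[.549,.2875,.062]),('K',kpose(93.4,16.1,65,0,0)[0])): print(nm,p,proj(cw,p),proj(cs,p),proj(ct,p))"
```

```text
17.3167 [0.522 0.372 0.339] [ 0.143 -0.449 -1.438]
H [0.549, 0.2875, 0.062] [316.534 157.999] [490.459 290.106] [160.094 251.588]
K [0.547 0.293 0.185] [315.923 237.31 ] [513.786 256.112] [140.942 245.539]
```

View pics/m8.png

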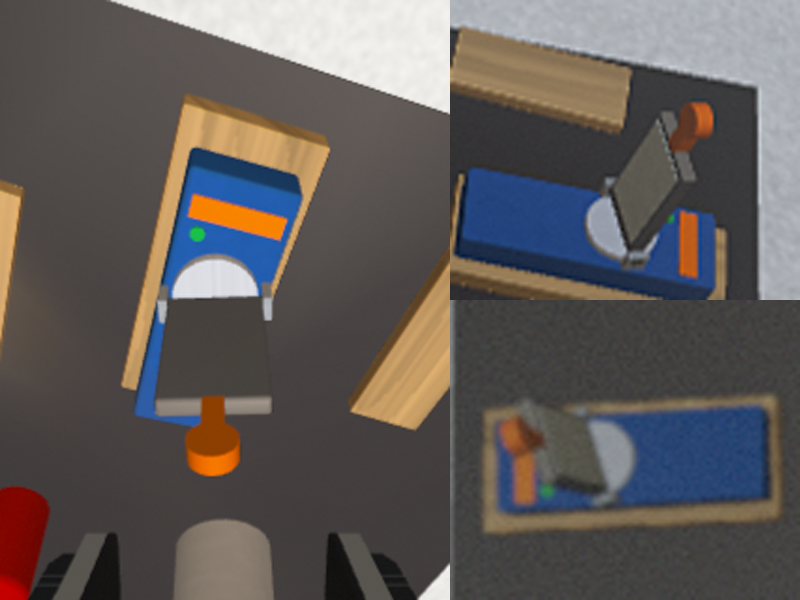

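The panel stands upright, facing the glass, with the key within about 2 px of prediction in both views. Next, a numeric check of the panel's yaw and tilt and of the base position.

```bash
python3 -c "
from h import *
import pickle
from scipy.optimize import least_squares
W,S,T,cw=pickle.load(open('f.pkl','rb'));ct,cs=get_calibration('top'),get_calibration('scene')
q=lambda u,v:(200+u/1.875,v/1.875)
# riser and base, wrist view
r1,r2=cast(cw,q(186,96),.02),cast(cw,q(329,150),.02);b1,b2=cast(cw,q(190,150),.05),cast(cw,q(301,193),.05)
print('riser end mid',(r1+r2)/2,np.linalg.norm(r1-r2),'base end mid',(b1+b2)/2,np.linalg.norm(b1-b2),'base end dir',np.degrees(np.arctan2(*(b2-b1)[[1,0]])))
s=cast(cw,q(238,217),.05);print('stripe c',s)
B=W[195:232,278:352].copy();g=cv2.cvtColor(B,cv2.COLOR_RGB2GRAY)
print(g[10:30:2,10:70:10])
m=((g>110)&(np.ptp(B.astype(int),axis=2)<30)).astype(np.uint8)
cc=max(cv2.findContours(m,cv2.RETR_EXTERNAL,cv2.CHAIN_APPROX_NONE)[0],key=cv2.contourArea)
rc=cv2.minAreaRect(cc);bx=cv2.boxPoints(rc)+[278,195];print('band',rc,bx)
bx=bx[np.argsort(bx[:,1])];P=[cast(cw,p,.157) for p in bx]
for i in(0,2):
  d=(P[i+1]-P[i])*np.sign(P[i+1][0]-P[i][0]);print('panel y yaw',np.degrees(np.arctan2(d[1],d[0])),np.linalg.norm(d),(P[i]+P[i+1])/2)
"
```

```text
riser end mid [0.546 0.365 0.02 ] 0.07847231227698802 base end mid [0.543 0.351 0.05 ] 0.05888077189486893 base end dir -2.4072084920336714
stripe c [0.546 0.328 0.05 ]
[[ 68  68  68  68  68  67]
 [ 68  68  68  67  67  68]
 [ 69  69  68  68  68  68]
 [ 70  74  75  76  85  94]
 [112 119  78  79 135 140]
 [138 142  79  79 147 147]
 [134 138  79  78 140 139]
 [132 133  79  79 132 129]
 [119 114  79  79  77  71]
 [ 86  86  79  79  66  66]]
band ((54.0, 21.0), (8.0, 24.0), 90.0) [[320. 212.]
 [344. 212.]
 [344. 220.]
 [320. 220.]]
panel y yaw 18.172307864605955 0.01939246257691341 [0.559 0.299 0.157]
panel y yaw 18.16599773683342 0.019818895414744592 [0.561 0.291 0.157]
```

```bash
python3 -c "
from h import *
import pickle
W,S,T,cw=pickle.load(open('f.pkl','rb'));ct=get_calibration('top')
c2=pickle.load(open('w2.pkl','rb'));W2=cv2.imread('pics/w2.png')[:,:,::-1].copy()
for I,c in((W2,c2),(W,cw)):
  b=[b for b in blobs(I,(5,200,180),(20,255,255),100)]
  st=min(b,key=lambda k:cv2.boundingRect(k)[1]);bx=cv2.approxPolyDP(st,4,True)[:,0]
  P=np.array([cast(c,p,.05)[:2] for p in st[:,0]]);r=cv2.minAreaRect((P*1e3).astype(np.float32));print('stripe',r, 'mean',np.array(r[0]))
  R=[cv2.boundingRect(k) for k in b];print(R)
g=cv2.cvtColor(W,cv2.COLOR_RGB2GRAY).astype(float)
L=[];Lo=[]
for x in list(range(287,306))+list(range(322,341)):
  col=g[205:218,x];i=np.argmax(col>105);y=205+i-1+(105-col[i-1])/(col[i]-col[i-1]);L.append((x,y))
L=np.array(L);print(L[::6]);k=np.polyfit(L[:,0],L[:,1],1);res=L[:,1]-np.polyval(k,L[:,0]);k=np.polyfit(*L[abs(res)<1].T,1)
e=[cast(cw,(x,np.polyval(k,x)),.157) for x in(284,343)];d=e[1]-e[0];print(k,'yaw',np.degrees(np.arctan2(d[1],d[0])),e)
print([g[211,x] for x in range(278,290)],[g[211,x] for x in range(336,350)])
"
```

```text
stripe ((546.7354125976562, 334.30645751953125), (48.7673225402832, 11.015151023864746), 2.267615795135498) mean [546.735 334.306]
[(285, 169, 62, 15), (304, 342, 25, 39)]
stripe ((545.5365600585938, 328.06207275390625), (48.993247985839844, 11.153634071350098), 3.271303415298462) mean [545.537 328.062]
[(301, 104, 51, 23), (301, 238, 26, 16)]
[[287.    212.769]
 [293.    212.583]
 [299.    212.423]
 [305.    212.24 ]
 [327.    211.724]
 [333.    211.536]
 [339.    211.385]]
[ -0.026 220.259] yaw 20.122201815907594 [array([0.522, 0.286, 0.157]), array([0.567, 0.302, 0.157])]
[np.float64(87.0), np.float64(87.0), np.float64(87.0), np.float64(85.0), np.float64(73.0), np.float64(65.0), np.float64(70.0), np.float64(71.0), np.float64(70.0), np.float64(70.0), np.float64(70.0), np.float64(71.0)] [np.float64(92.0), np.float64(93.0), np.float64(94.0), np.float64(95.0), np.float64(96.0), np.float64(96.0), np.float64(97.0), np.float64(94.0), np.float64(81.0), np.float64(65.0), np.float64(66.0), np.float64(66.0), np.float64(67.0), np.float64(67.0)]
```

The base has slid about 5 mm towards the glass. The stripe moved from y=334 to y=328 mm, and the top view's end margin is about 6 mm instead of 10. I'll mend it by gripping the base at the glass-side part with the wrist camera turned away from the panel, after a closer look from there.

```bash
python3 -c "
from h import *
goal([.5515,.21,.36],down(92.3))"
```

```text
shift mm [-153.3  -21.3   55.9] turn [0.066 0.492 0.272] | t 17.47 pos [0.521 0.37  0.336] w 50.0 F [-0.43  -0.185  0.141] q [ 0.772  0.687  0.708  1.827 -0.44   2.077]
```

Call:
{"fn": "send_rows", "kwargs": {"moves": [[[-15, -1, -20], [0.007, 0.05, 0.03], 60], [[-35, -3, -10], [0.017, 0.12, 0.07], 70], [[-60, -7, 5], [0.03, 0.22, 0.12], 80], [[-90, -11, 20], [0.042, 0.32, 0.17], 85], [[-120, -16, 38], [0.055, 0.42, 0.22], 85], [[-145, -20, 52], [0.066, 0.492, 0.272], 85], [[-153, -21, 56], [0.066, 0.492, 0.272], 85], [[-153, -21, 56], [0.066, 0.492, 0.272], 85]]}}

```text
clock: 18.13
eef_pos: [0.5519, 0.2058, 0.3593]
tool_rot: [0.695, 0.719, -0.001, -0.0]
ft_force: [0.2, 1.3, -0.3]
grip_width: 0.0847
```

Call:
{"fn": "send_rows", "kwargs": {"moves": [[[0, 0, 0], [0, 0, -0.12], 85], [[0, 0, 0], [0, 0, -0.24], 85], [[0, 0, 0], [0, 0, -0.36], 85], [[0, 0, 0], [0, 0, -0.48], 85], [[0, 0, 0], [0, 0, -0.6], 85], [[0, 0, 0], [0, 0, -0.72], 85], [[0, 0, 0], [0, 0, -0.84], 85], [[0, 0, 0], [0, 0, -0.96], 85], [[0, 0, 0], [0, 0, -1.08], 85], [[0, 0, 0], [0, 0, -1.2], 85], [[0, 0, 0], [0, 0, -1.32], 85], [[0, 0, 0], [0, 0, -1.44], 85]]}}

```text
clock: 19.13
eef_pos: [0.5513, 0.2077, 0.3579]
tool_rot: [0.044, 0.999, -0.002, -0.002]
ft_force: [0.2, -0.6, 0.3]
grip_width: 0.0846
```

Call:
{"fn": "send_rows", "kwargs": {"moves": [[[0, 0, 0], [0, 0, -0.12], 85], [[0, 0, 0], [0, 0, -0.24], 85], [[0, 0, 0], [0, 0, -0.36], 85], [[0, 0, 0], [0, 0, -0.48], 85], [[0, 0, 0], [0, 0, -0.6], 85], [[0, 0, 0], [0, 0, -0.72], 85], [[0, 0, 0], [0, 0, -0.84], 85], [[0, 0, 0], [0, 0, -0.96], 85], [[0, 0, 0], [0, 0, -1.08], 85], [[0, 0, 0], [0, 0, -1.2], 85], [[0, 0, 0], [0, 0, -1.32], 85], [[0, 0, 0], [0, 0, -1.44], 85]]}}

```text
clock: 20.13
eef_pos: [0.5506, 0.2095, 0.3565]
tool_rot: [-0.629, 0.777, 0.0, -0.004]
ft_force: [-0.2, -0.1, -0.3]
grip_width: 0.0855
```

```bash
python3 -c "
from h import *
goal([.5515,.223,.26],down(-87.7))"
```

```text
shift mm [-13.9   1.4  96.4] turn [ 0.006 -0.005 -0.25 ] | t 20.13 pos [0.551 0.21  0.356] w 85.5 F [-0.234 -0.086 -0.323] q [ 0.364  0.418  0.39   1.551 -0.001 -0.996]
```

Call:
{"fn": "send_rows", "kwargs": {"moves": [[[-3, 0, 15], [0.006, -0.005, -0.12], 85], [[-7, 0, 35], [0.006, -0.005, -0.25], 85], [[-10, 1, 60], [0.006, -0.005, -0.25], 85], [[-13, 1, 82], [0.006, -0.005, -0.25], 85], [[-14, 1, 95], [0.006, -0.005, -0.25], 85], [[-14, 1, 97], [0.006, -0.005, -0.25], 85], [[-14, 1, 97], [0.006, -0.005, -0.25], 85]]}}

```text
clock: 20.72
eef_pos: [0.5508, 0.2242, 0.2574]
tool_rot: [0.722, -0.692, -0.001, 0.002]
ft_force: [-0.1, 0.4, -0.6]
grip_width: 0.0854
```

```bash
python3 -c "
from h import *
import pickle
goal([.5515,.223,.26],down(-87.7))
c=get_calibration('wrist');I=camera('wrist');cv2.imwrite('pics/w9.png',I[:,:,::-1]);pickle.dump(c,open('w9.pkl','wb'))
"
```

```text
shift mm [ 1.3 -0.7 -2.6] turn [ 0.004 -0.001  0.002] | t 20.72 pos [0.551 0.224 0.257] w 85.4 F [-0.06   0.427 -0.577] q [ 0.387  0.454  0.19   1.311  0.    -1.226]
```

View pics/w9.png

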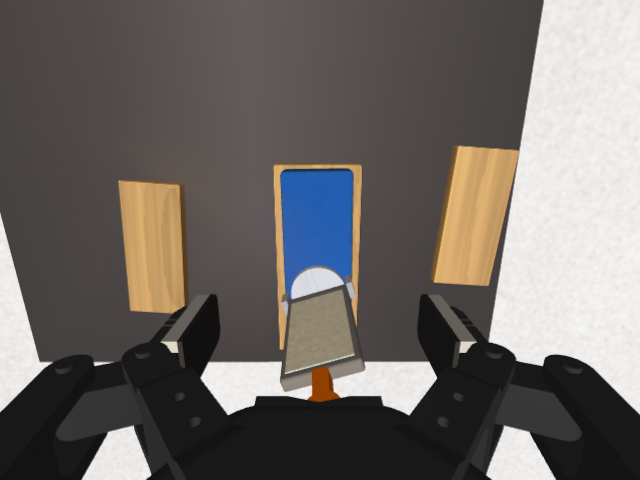

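Blue base end is at v≈170 and the riser end at v≈165; the panel is upright and facing this way. This was my last picture, so the rest is numeric.

```bash
cat >> h.py <<'E'
def base_check(I,c):
    bl=blobs(I,(100,100,40),(125,255,255),300)[0][:,0]
    wd=blobs(I,(8,50,80),(28,220,255),100)
    v0=bl[:,1].min();top=bl[abs(bl[:,1]-v0)<=3];
    u1,u2=bl[:,0].min(),bl[:,0].max()
    e=(cast(c,(u1,v0),.05)+cast(c,(u2,v0),.05))/2
    out={}
    for s,f in (('L',np.min),('R',np.max)):
        rows=range(v0+15,v0+70);pts=np.array([cast(c,(f(bl[bl[:,1]==r][:,0]),r),.05)[:2] for r in rows])
        k=np.polyfit(pts[:,1],pts[:,0],1);out[s]=(k,pts.mean(0))
    yaw=[90-np.degrees(np.arctan(out[s][0][0])) for s in 'LR']
    r=[w for w in wd if cv2.boundingRect(w)[0]<(u1+u2)/2<cv2.boundingRect(w)[0]+cv2.boundingRect(w)[2] and cv2.boundingRect(w)[1]<v0+3]
    a=r[0][:,0];rv=a[:,1].min();re=cast(c,((u1+u2)/2,rv),.02)
    row=v0+40;x1,x2=cast(c,(a[:,0][abs(a[:,1]-row)<3].min(),row),.02),cast(c,(a[:,0][abs(a[:,1]-row)<3].max(),row),.02)
    print('base end',e,'yaw L/R',yaw,'mid x at y',(out['L'][1]+out['R'][1])/2,'width',out['R'][1]-out['L'][1],'riser end',re,'riser mid',(x1+x2)/2,'end margin mm',(e[1]-re[1])*1e3,'px',v0,rv)
E
python3 -c "
from h import *
import pickle
c=pickle.load(open('w9.pkl','rb'));I=cv2.imread('pics/w9.png')[:,:,::-1].copy()
base_check(I,c)"
```

```text
base end [0.554 0.176 0.05 ] yaw L/R [np.float64(93.32856318556175), np.float64(92.9783125568896)] mid x at y [0.552 0.21 ] width [-0.057 -0.002] riser end [0.554 0.173 0.02 ] riser mid [0.552 0.214 0.02 ] end margin mm 2.7803543467542213 px 169 163
```

Call:
{"fn": "send_rows", "kwargs": {"moves": [[[11, -1, 20], [0.004, 0, 0.002], 85], [[11, -1, 55], [0.004, 0, 0.002], 85], [[11, -1, 90], [0.004, 0, 0.002], 85], [[11, -1, 120], [0.004, 0, 0.002], 85], [[11, -1, 142], [0.004, 0, 0.002], 85], [[11, -1, 153], [0.004, 0, 0.002], 85], [[11, -1, 156], [0.004, 0, 0.002], 85], [[11, -1, 156], [0.004, 0, 0.002], 85]]}}

```text
clock: 21.43
eef_pos: [0.5533, 0.2136, 0.1035]
tool_rot: [0.721, -0.693, 0.001, -0.001]
ft_force: [0.6, 0.1, -0.1]
grip_width: 0.0854
```

```bash
python3 -c "
from h import *
goal([.552,.213,.10],down(-87.7))"
```

```text
shift mm [0.5 1.4 3.5] turn [-0.003 -0.    -0.   ] | t 21.43 pos [0.553 0.214 0.104] w 85.4 F [ 0.643  0.064 -0.111] q [ 0.369  0.574 -0.041  0.953 -0.001 -1.242]
```

Call:
{"fn": "send_rows", "kwargs": {"moves": [[[0, 1.5, 2], [0, 0, 0], 75], [[0, 1.5, 2], [0, 0, 0], 66], [[0, 1.5, 2], [0, 0, 0], 60], [[0, 1.5, 2], [0, 0, 0], 54], [[0, 1.5, 2], [0, 0, 0], 50], [[0, 1.5, 2], [0, 0, 0], 50], [[-1.5, 1.5, 2], [0, 0, 0], 50], [[-3, 1.5, 2], [0, 0, 0], 50], [[-4.5, 1.5, 2], [0, 0, 0], 50], [[-6, 1.5, 2], [0, 0, 0], 50], [[-6.5, 1.5, 2], [0, 0, 0], 50], [[-6.5, 1.5, 2], [0, 0, 0], 50]]}}

```text
clock: 22.43
eef_pos: [0.5524, 0.2176, 0.1039]
tool_rot: [0.72, -0.693, 0.004, -0.0]
ft_force: [-1.1, -8.4, 8.8]
grip_width: 0.0586
```

```bash
python3 -c "
from h import *
goal([.5518,.2195,.10],down(-87.7))"
```

```text
shift mm [-2.   0.6  3.9] turn [-0.006 -0.005 -0.002] | t 22.43 pos [0.552 0.218 0.104] w 58.6 F [-1.095 -8.433  8.839] q [ 0.378  0.574 -0.04   0.953 -0.007 -1.231]
```

Call:
{"fn": "send_rows", "kwargs": {"moves": [[[-3, 0.5, 0.5], [0, 0, -0.002], 50], [[-5, 0.5, -0.5], [0, 0, -0.002], 50], [[-6, 0.5, -0.5], [0, 0, -0.002], 50], [[-6, 0.5, -0.5], [0, 0, -0.002], 50], [[-5, 0.5, 0], [0, 0, -0.002], 50], [[-5, 0.5, 0], [0, 0, -0.002], 50]]}}

```text
clock: 22.93
eef_pos: [0.5517, 0.2236, 0.1039]
tool_rot: [0.721, -0.692, 0.003, -0.001]
ft_force: [-1.0, 2.1, -2.1]
grip_width: 0.0586
```

Call:
{"fn": "send_rows", "kwargs": {"moves": [[[1, 0, 0], [0, 0, 0], 50], [[2.5, 0, 0], [0, 0, 0], 50], [[3, 0, 0.5], [0, 0, 0], 50], [[3, 0, 0.5], [0, 0, 0], 50]]}}

```text
clock: 23.27
eef_pos: [0.5519, 0.2214, 0.1039]
tool_rot: [0.722, -0.692, 0.002, -0.002]
ft_force: [-2.5, 5.5, 0.3]
grip_width: 0.0582
```

Release, rise straight up to the same viewpoint, and measure again.

Call:
{"fn": "send_rows", "kwargs": {"moves": [[[0.5, 0, 0], [0, 0, 0], 62], [[0.5, 0, 0], [0, 0, 0], 70], [[0.5, 0, 0], [0, 0, 0], 78], [[0.5, 0, 0], [0, 0, 0], 85], [[0.5, 0, 0], [0, 0, 0], 85], [[2, 0, -20], [0, 0, 0], 85], [[2, 0, -55], [0, 0, 0], 85], [[0, 0, -95], [0, 0, 0], 85], [[-2, 0, -130], [0, 0, 0], 85], [[-2, 0, -154], [0, 0, 0], 85], [[-2, 0, -154], [0, 0, 0], 85], [[-2, 0, -154], [0, 0, 0], 85]]}}

```text
clock: 24.27
eef_pos: [0.5517, 0.2237, 0.2601]
tool_rot: [0.722, -0.692, 0.004, -0.004]
ft_force: [0.3, -0.0, -0.9]
grip_width: 0.0847
```

```bash
cat >> h.py <<'E'
def panel_face_fit(I,c): # corners of panel face (greyish-beige) in wrist view
    h=cv2.cvtColor(I,cv2.COLOR_RGB2HSV)
    return h
E
python3 -c "
from h import *
import pickle
goal([.5515,.223,.26],down(-87.7))
c=get_calibration('wrist');I=camera('wrist');cv2.imwrite('pics/w10.png',I[:,:,::-1]);pickle.dump(c,open('w10.pkl','wb'))
base_check(I,c)
T=camera('top');S=camera('scene');cv2.imwrite('pics/t10.png',T[:,:,::-1]);cv2.imwrite('pics/s10.png',S[:,:,::-1])
T0=cv2.imread('pics/top0.png')[:,:,::-1].copy()
for n,lo,hi in (('red',(170,150,60),(180,255,255)),):
  for X in(T0,T): b=blobs(X,lo,hi,20); print(n,[np.round(cv2.minAreaRect(k)[0],1) for k in b[:2]])
h=cv2.cvtColor(I,cv2.COLOR_RGB2HSV)
for r in (300,320,340,360,372): print(r,[tuple(int(z) for z in h[r,x]) for x in range(276,368,8)])
"
```

```text
shift mm [0.7 0.3 0.1] turn [-0.011  0.001  0.001] | t 24.27 pos [0.552 0.224 0.26 ] w 84.7 F [ 0.344 -0.038 -0.943] q [ 0.386  0.444  0.181  1.298 -0.003 -1.226]
base end [0.555 0.182 0.05 ] yaw L/R [np.float64(93.68828919628211), np.float64(92.63759049871399)] mid x at y [0.553 0.218] width [-0.057 -0.003] riser end [0.555 0.173 0.02 ] riser mid [0.551 0.222 0.02 ] end margin mm 9.18617829995269 px 177 163
red []
red []
300 [(0, 22, 82), (17, 128, 207), (130, 8, 95), (116, 8, 227), (116, 8, 226), (120, 7, 107), (15, 20, 76), (20, 49, 125), (21, 53, 139), (15, 28, 73), (109, 11, 188), (4, 23, 77)]
320 [(4, 23, 78), (19, 136, 222), (15, 35, 72), (21, 55, 139), (20, 56, 142), (21, 53, 143), (20, 55, 145), (20, 54, 147), (20, 57, 139), (21, 57, 143), (16, 104, 127), (0, 17, 75)]
340 [(0, 20, 75), (16, 121, 131), (19, 46, 94), (20, 57, 144), (20, 56, 146), (21, 54, 142), (21, 56, 146), (20, 55, 144), (22, 55, 134), (20, 55, 144), (15, 34, 74), (0, 17, 74)]
360 [(12, 7, 191), (15, 8, 196), (20, 57, 142), (21, 59, 143), (21, 57, 148), (20, 57, 144), (21, 57, 147), (21, 57, 148), (21, 57, 144), (21, 57, 144), (20, 52, 127), (10, 18, 83)]
372 [(20, 3, 240), (15, 2, 242), (21, 57, 144), (20, 57, 142), (21, 57, 148), (22, 35, 166), (23, 17, 121), (17, 31, 73), (15, 35, 103), (14, 35, 138), (15, 35, 146), (16, 35, 125)]
```

```bash
cat >> h.py <<'E'
from scipy.optimize import least_squares
G=np.array([.646,-.006,.130])
def quad(I,lo=(17,42,112),hi=(25,70,170),roi=None):
    m=cv2.inRange(cv2.cvtColor(I,cv2.COLOR_RGB2HSV),lo,hi);m=cv2.morphologyEx(m,cv2.MORPH_OPEN,np.ones((5,5)));m=cv2.morphologyEx(m,cv2.MORPH_CLOSE,np.ones((5,5)))
    if roi: z=np.zeros_like(m);z[roi[1]:roi[3],roi[0]:roi[2]]=1;m=m*z
    k=max(cv2.findContours(m,cv2.RETR_EXTERNAL,cv2.CHAIN_APPROX_NONE)[0],key=cv2.contourArea);h=cv2.convexHull(k)
    for e in np.arange(1,15,.5):
        q=cv2.approxPolyDP(h,e,True)[:,0]
        if len(q)==4:break
    # refine each side by line fit on contour points
    P=k[:,0].astype(float);L=[]
    for i in range(4):
        a,b=q[i].astype(float),q[(i+1)%4].astype(float);d=(b-a)/np.linalg.norm(b-a);s=(P-a)@d;n=abs((P-a)@[-d[1],d[0]])
        w=P[(n<2.5)&(s>.1*np.linalg.norm(b-a))&(s<.9*np.linalg.norm(b-a))].astype(np.float32)
        L.append(cv2.fitLine(w,cv2.DIST_HUBER,0,.01,.01).ravel())
    C=[]
    for i in range(4):
        l1,l2=L[i-1],L[i];t=np.linalg.solve(np.c_[l1[:2],-l2[:2]],l2[2:]-l1[2:]);C.append(l1[2:]+t[0]*l1[:2])
    return np.array(C)
def fitpanel(obs,hxy=(.549,.288),fixH=False):
    def pts(v):
        a,t=v[2],v[3];r=np.array([np.cos(a),np.sin(a),0]);Z=np.array([0,0,1.]);y=np.cross(Z,r)
        p=r*np.cos(t)+Z*np.sin(t);n=r*np.sin(t)-Z*np.cos(t);Hh=np.array([v[0],v[1],.062])
        return Hh,p,n,[Hh+p*(.05+s*v[5]/2)+.006*n+y*u*v[4]/2 for s,u in((1,1),(1,-1),(-1,-1),(-1,1))]
    def f(v):
        e=[]
        for c,q in obs:
            for X,u in zip(pts(v)[3],q): e+=list(proj(c,X)-u)
        return np.r_[e,(v[0]-hxy[0])*800,(v[1]-hxy[1])*800]
    s=least_squares(f,[*hxy,np.radians(-71.7),1.63,.05,.085],loss='soft_l1');v=s.x;Hh,p,n,_=pts(v)
    F=Hh+.05*p+.006*n;d=G-F;ang=np.degrees(np.arccos(d@n/np.linalg.norm(d)))
    print('H',Hh,'yaw',np.degrees(v[2]),'tilt',np.degrees(v[3]),'w,l',v[4:],'rms',np.sqrt(np.mean(s.fun**2)),'aim err deg',ang)
    D=G-Hh;print(' needed yaw',np.degrees(np.arctan2(D[1],D[0])),'tilt',np.degrees(np.arctan2(D[2],np.hypot(*D[:2]))+np.arccos(.05/np.linalg.norm(D))))
def order_q(q,c,psi=-71.7):  # match corner order by nearest to nominal projection
    a=np.radians(psi);r=np.array([np.cos(a),np.sin(a),0]);y=np.cross([0,0,1.],r);Hh=np.array([.549,.288,.062])
    N=[proj(c,Hh+np.array([0,0,1.])*(.05+s*.042)+.006*r+y*u*.025) for s,u in((1,1),(1,-1),(-1,-1),(-1,1))]
    from scipy.optimize import linear_sum_assignment as las
    i,j=las([[np.linalg.norm(a-b) for b in q] for a in N]);return q[j],np.array(N)
E
python3 -c "
from h import *
import pickle
c=pickle.load(open('w10.pkl','rb'));I=cv2.imread('pics/w10.png')[:,:,::-1].copy()
q=quad(I,roi=(270,260,375,400));q,N=order_q(q,c);print(np.c_[q,N])
fitpanel([(c,q)])
"
```

```text
[[289.155 378.407 278.941 371.794]
 [355.827 360.713 358.388 352.939]
 [344.831 296.315 348.016 292.137]
 [295.892 310.366 290.972 306.624]]
H [0.549 0.288 0.062] yaw -69.8710897415048 tilt 94.82328283358848 w,l [0.043 0.077] rms 0.2674241706127555 aim err deg 2.3938646342890513
 needed yaw -71.69485860049436 tilt 93.30578901315279
```

```bash
python3 -c "
from h import *
import pickle
c=pickle.load(open('w10.pkl','rb'));I=cv2.imread('pics/w10.png')[:,:,::-1].copy()
h=cv2.cvtColor(I,cv2.COLOR_RGB2HSV);
wood=cv2.inRange(h,(8,75,80),(28,220,255));blue=cv2.inRange(h,(100,100,40),(125,255,255))
def edge(m,z,side,rows,lo,hi,C=c):
  P=[]
  for r in rows:
    x=np.nonzero(m[r,lo:hi])[0]
    if len(x): P.append((lo+(x.min() if side<0 else x.max()+1),r))
  P=np.array(P,np.float32);l=cv2.fitLine(P,cv2.DIST_HUBER,0,.01,.01).ravel()
  a=cast(C,l[2:],z);b=cast(C,l[2:]-l[:2]*20*np.sign(l[1]),z);d=a-b;d*=np.sign(d[1]);return round(float(np.degrees(np.arctan2(d[1],d[0]))),2),a[:2]
for n,m,z in(('riser',wood,.02),('base',blue,.05)):
  for s in(-1,1): print(n,s,edge(m,z,s,range(185,260),255,380))
S=cv2.imread('pics/s10.png')[:,:,::-1].copy();T=cv2.imread('pics/t10.png')[:,:,::-1].copy();cs,ct=get_calibration('scene'),get_calibration('top')
hs=cv2.cvtColor(S,cv2.COLOR_RGB2HSV);_,N=order_q(np.zeros((4,2)),cs);print(N)
u,v=N.mean(0).astype(int)
for r in range(v-18,v+22,4): print(r,[tuple(int(z) for z in hs[r,x]) for x in range(u-14,u+16,3)])
# top: base long edges vs riser edges, rows along image x
ht=cv2.cvtColor(T,cv2.COLOR_RGB2HSV);bt=cv2.inRange(ht,(100,90,40),(125,255,255))
P=np.argwhere(bt[235:275,130:212]);print('top blue rows',P.min(0)+[235,130],P.max(0)+[235,130])
for z,f in((.05,np.min),):
  pts=[(x,f(np.nonzero(bt[235:275,x])[0])+235) for x in range(172,208)];k=np.polyfit(*np.array(pts).T,1);a,b=[cast(ct,(x,np.polyval(k,x)),.05) for x in(172,207)];print('top base far edge yaw',np.degrees(np.arctan2(*(a-b)[[1,0]])))
"
```

```text
riser -1 (92.46, array([0.59 , 0.233]))
riser 1 (92.5, array([0.511, 0.225]))
base -1 (93.55, array([0.581, 0.221]))
base 1 (93.12, array([0.523, 0.216]))
[[505.56  277.076]
 [498.748 254.567]
 [486.003 277.608]
 [491.95  299.221]]
259 [(113, 19, 55), (120, 9, 59), (110, 24, 64), (130, 17, 45), (140, 13, 59), (120, 4, 57), (135, 18, 56), (25, 32, 95), (170, 17, 45), (12, 38, 102)]
263 [(128, 26, 40), (150, 6, 43), (105, 13, 38), (120, 5, 53), (0, 0, 56), (120, 9, 57), (25, 31, 99), (25, 30, 94), (50, 12, 129), (9, 169, 98)]
267 [(150, 4, 65), (135, 9, 58), (150, 9, 56), (140, 13, 58), (130, 14, 56), (24, 36, 100), (22, 30, 94), (23, 32, 95), (23, 35, 96), (9, 57, 58)]
271 [(120, 9, 56), (140, 14, 56), (105, 9, 57), (120, 5, 55), (21, 35, 96), (23, 32, 96), (20, 32, 96), (21, 34, 97), (27, 29, 97), (38, 8, 121)]
275 [(150, 9, 54), (140, 14, 54), (110, 27, 114), (20, 33, 92), (23, 32, 95), (22, 30, 94), (23, 35, 96), (22, 30, 95), (25, 33, 94), (24, 26, 98)]
279 [(111, 122, 88), (19, 26, 78), (150, 6, 46), (25, 30, 95), (25, 33, 93), (22, 30, 95), (22, 29, 97), (25, 33, 93), (20, 32, 9
[... 669 characters left out ...]
3 205]Traceback (most recent call last):
  File "<string>", line 24, in <module>
    pts=[(x,f(np.nonzero(bt[235:275,x])[0])+235) for x in range(172,208)];k=np.polyfit(*np.array(pts).T,1);a,b=[cast(ct,(x,np.polyval(k,x)),.05) for x in(172,207)];print('top base far edge yaw',np.degrees(np.arctan2(*(a-b)[[1,0]])))
            ~^^^^^^^^^^^^^^^^^^^^^^^^^^^^^^
    return _wrapreduction(a, np.minimum, 'min', axis, None, out,
                          keepdims=keepdims, initial=initial, where=where)
    return ufunc.reduce(obj, axis, dtype, out, **passkwargs)
           ~~~~~~~~~~~~^^^^^^^^^^^^^^^^^^^^^^^^^^^^^^^^^^^^^
ValueError: zero-size array to reduction operation minimum which has no identity
```

```bash
python3 -c "
from h import *
import pickle
c=pickle.load(open('w10.pkl','rb'));I=cv2.imread('pics/w10.png')[:,:,::-1].copy()
q,_=order_q(quad(I,roi=(270,260,375,400)),c)
S=cv2.imread('pics/s10.png')[:,:,::-1].copy();cs=get_calibration('scene')
m=cv2.resize(S,None,fx=4,fy=4,interpolation=cv2.INTER_CUBIC)
q2=(quad(m,(16,22,78),(30,46,112),roi=(1880,960,2100,1260))-1.5)/4;q2,N=order_q(q2,cs);print(np.c_[q2,N])
fitpanel([(cs,q2)],(.5487,.287));fitpanel([(c,q),(cs,q2)],(.5487,.287));fitpanel([(c,q)],(.5487,.287))
"
```

```text
[[509.124 276.44  505.56  277.076]
 [502.104 256.49  498.748 254.567]
 [487.85  277.606 486.003 277.608]
 [493.7   296.679 491.95  299.221]]
H [0.549 0.288 0.062] yaw -69.49231498738729 tilt 95.52359861215302 w,l [0.044 0.075] rms 0.3423199436605446 aim err deg 3.1170054892970622
 needed yaw -71.65222830980098 tilt 93.31383318316405
H [0.549 0.288 0.062] yaw -69.82410201634491 tilt 94.92024101608693 w,l [0.043 0.077] rms 0.37656436484218814 aim err deg 2.489028942699784
 needed yaw -71.68982195998514 tilt 93.30646176250619
H [0.549 0.288 0.062] yaw -69.90894407630087 tilt 95.26547586972696 w,l [0.043 0.076] rms 0.40360188947279096 aim err deg 2.6746897577983786
 needed yaw -71.69515938953994 tilt 93.30988046113582
```

```bash
cat >> h.py <<'E'
H=np.array([.5487,.2875,.062]);_k=kpose
def kpose(*a,**k):
    p,R=_k(*a,**k);return p,R*Ro.from_euler('z',180,degrees=True)
E
python3 -c "
from h import *
plan([(95,17.95,95,.095),(95,17.95,95,0)])"
```

```text
t 24.42 pos [0.55  0.223 0.256] w 85.1 F [-0.05  -0.237 -0.402] q [ 0.386  0.447  0.176  1.297 -0.003 -1.226]
(95, 17.95, 95, 0.095) [-74.4, 1.6, -84.6] [-0.003, -0.002, -0.31]
(95, 17.95, 95, 0) [-74.6, 1.9, 10.4] [-0.003, -0.002, -0.31]
```

Call:
{"fn": "send_rows", "kwargs": {"moves": [[[0, 0, -30], [0, 0, -0.06], 70], [[0, 0, -65], [0, 0, -0.14], 60], [[-10, 0, -85], [-0.003, -0.002, -0.22], 50], [[-35, 1, -85], [-0.003, -0.002, -0.31], 50], [[-60, 1.5, -85], [-0.003, -0.002, -0.31], 50], [[-74.5, 1.5, -85], [-0.003, -0.002, -0.31], 50], [[-74.5, 1.5, -85], [-0.003, -0.002, -0.31], 50], [[-74.5, 1.5, -85], [-0.003, -0.002, -0.31], 50]]}}

```text
clock: 25.08
eef_pos: [0.5446, 0.2979, 0.3387]
tool_rot: [0.82, -0.572, -0.0, 0.002]
ft_force: [0.4, -1.2, 1.0]
grip_width: 0.0499
```

```bash
python3 -c "
from h import *
plan([(95,17.95,95,0)])
c=get_calibration('wrist');I=camera('wrist');K=kpose(95,17.95,95,0,0)[0]
print('pred key px',proj(c,K+[0,0,.011]),proj(c,K))
for b in blobs(I,(3,200,120),(20,255,255),40): print(cv2.boundingRect(b),cv2.minAreaRect(b))"
```

```text
t 25.08 pos [0.545 0.298 0.339] w 49.9 F [ 0.354 -1.199  1.04 ] q [ 0.501  0.487  0.452  1.54  -0.001 -1.423]
(95, 17.95, 95, 0) [0.4, -0.6, 93.2] [0.004, -0.002, 0.001]
pred key px [317.579 250.54 ] [317.537 245.58 ]
(283, 226, 50, 32) ((307.5, 241.5), (31.0, 49.0), 90.0)
```

Call:
{"fn": "send_rows", "kwargs": {"moves": [[[0.5, -0.5, 20], [0.004, -0.002, 0], 50], [[0.5, -0.5, 45], [0.004, -0.002, 0], 50], [[0.5, -0.5, 68], [0.004, -0.002, 0], 48], [[0.5, -0.5, 84], [0.004, -0.002, 0], 45], [[0.5, -0.5, 92], [0.004, -0.002, 0], 42], [[0.5, -0.5, 93], [0.004, -0.002, 0], 40], [[0.5, -0.5, 93], [0.004, -0.002, 0], 38], [[0.5, -0.5, 93], [0.004, -0.002, 0], 36]]}}

```text
clock: 25.8
eef_pos: [0.5458, 0.2965, 0.2475]
tool_rot: [0.82, -0.573, 0.0, -0.001]
ft_force: [-0.0, 0.4, -0.4]
grip_width: 0.0361
```

```bash
python3 -c "
from h import *
plan([(95,17.95,95,0)])"
```

```text
t 25.8 pos [0.546 0.297 0.247] w 36.1 F [-0.015  0.419 -0.37 ] q [ 0.498  0.508  0.25   1.31   0.    -1.424]
(95, 17.95, 95, 0) [-1.2, 0.4, 2.0] [-0.003, 0.001, -0.001]
```

Call:
{"fn": "send_rows", "kwargs": {"moves": [[[-1, 0.5, 0], [0, 0, 0], 28], [[-1, 0.5, 0], [0, 0, 0], 23], [[-1, 0.5, 0], [0, 0, 0], 19], [[-1, 0.5, 0], [0, 0, 0], 15], [[-1, 0.5, 0], [0, 0, 0], 10], [[-1, 0.5, 0], [0, 0, 0], 10]]}}

```text
clock: 26.3
eef_pos: [0.5454, 0.2976, 0.2494]
tool_rot: [0.82, -0.573, 0.001, -0.003]
ft_force: [-0.9, -0.5, 4.3]
grip_width: 0.0191
```

```bash
python3 -c "
from h import *
plan([(95,17.95,95,0),(93.3,16.1,95,0)])"
```

```text
t 26.3 pos [0.545 0.298 0.249] w 19.1 F [-0.891 -0.508  4.349] q [ 0.499  0.505  0.251  1.311  0.    -1.423]
(95, 17.95, 95, 0) [0.0, 0.4, 3.9] [-0.006, 0.001, -0.0]
(93.3, 16.1, 95, 0) [5.5, 0.3, 3.6] [-0.005, -0.029, 0.032]
```

Call:
{"fn": "send_rows", "kwargs": {"moves": [[[1.4, 0, -0.3], [0, -0.007, 0.008], 10], [[2.8, 0, -0.3], [0, -0.015, 0.016], 10], [[4.2, 0, -0.3], [0, -0.022, 0.024], 10], [[5.5, 0, -0.3], [0, -0.03, 0.032], 10], [[5.5, 0, -0.3], [0, -0.03, 0.032], 10], [[5.5, 0, -0.3], [0, -0.03, 0.032], 10]]}}

```text
clock: 26.8
eef_pos: [0.5474, 0.2922, 0.2497]
tool_rot: [0.81, -0.586, -0.011, -0.011]
ft_force: [-2.1, -0.1, 0.8]
grip_width: 0.0187
```

```bash
python3 -c "
from h import *
plan([(95,17.95,95,0),(93.3,16.1,95,0)])"
```

```text
t 26.8 pos [0.547 0.292 0.25 ] w 18.7 F [-2.071 -0.053  0.752] q [ 0.479  0.5    0.243  1.304  0.03  -1.41 ]
(95, 17.95, 95, 0) [-5.6, 0.6, 4.3] [-0.005, 0.031, -0.033]
(93.3, 16.1, 95, 0) [-0.2, 0.3, 3.9] [-0.005, 0.002, -0.0]
```

Done as planned, forces small. Release, rise, and re-measure from the same viewpoint.

Call:
{"fn": "send_rows", "kwargs": {"moves": [[[0, 0, 0], [0, 0, 0], 22], [[0, 0, 0], [0, 0, 0], 30], [[0, 0, 0], [0, 0, 0], 40], [[0, 0, 0], [0, 0, 0], 50], [[0, 0, 0], [0, 0, 0], 50], [[0, 0, -20], [0, 0, 0], 50], [[0, 0, -50], [0, 0, 0], 50], [[0, 0, -85], [0, 0, 0], 50], [[25, 0, -90], [0, 0.03, 0.1], 60], [[55, 0, -90], [0, 0.03, 0.2], 70], [[75, 0, -85], [0, 0.03, 0.27], 85], [[80, 0, -80], [0, 0.03, 0.27], 85]]}}

```text
clock: 27.8
eef_pos: [0.574, 0.2112, 0.3279]
tool_rot: [0.722, -0.691, 0.0, -0.001]
ft_force: [-0.1, -0.5, -0.4]
grip_width: 0.0848
```

```bash
python3 -c "
from h import *
goal([.5515,.223,.28],down(-87.7))"
```

```text
shift mm [-12.8  22.1  47.8] turn [-0.003  0.001  0.004] | t 27.8 pos [0.574 0.211 0.328] w 84.8 F [-0.143 -0.472 -0.427] q [ 0.352  0.462  0.385  1.491  0.    -1.262]
```

Call:
{"fn": "send_rows", "kwargs": {"moves": [[[0, 15, 10], [0, 0, 0], 85], [[-5, 22, 35], [0, 0, 0], 85], [[-5, 22, 60], [0, 0, 0], 85], [[-12, 22, 68], [0, 0, 0], 85], [[-12, 22, 68], [0, 0, 0], 85], [[-12, 22, 68], [0, 0, 0], 85]]}}

```text
clock: 28.3
eef_pos: [0.5517, 0.2231, 0.2599]
tool_rot: [0.723, -0.691, 0.0, -0.001]
ft_force: [0.2, 0.8, 0.1]
grip_width: 0.0851
```

```bash
python3 -c "
from h import *
import pickle
c=get_calibration('wrist');I=camera('wrist');S=camera('scene');T=camera('top');cs,ct=get_calibration('scene'),get_calibration('top')
for n,X in(('w11',I),('s11',S),('t11',T)): cv2.imwrite(f'pics/{n}.png',X[:,:,::-1])
pickle.dump(c,open('w11.pkl','wb'));base_check(I,c)
q,_=order_q(quad(I,roi=(270,260,375,400)),c)
m=cv2.resize(S,None,fx=4,fy=4,interpolation=cv2.INTER_CUBIC)
q2=(quad(m,(16,22,78),(30,46,112),roi=(1880,960,2100,1260))-1.5)/4;q2,_=order_q(q2,cs)
fitpanel([(c,q)],(.5487,.2875));fitpanel([(cs,q2)],(.5487,.2875));fitpanel([(c,q),(cs,q2)],(.5487,.2875))
S0=cv2.imread('pics/scene0.png')[:,:,::-1];T0=cv2.imread('pics/top0.png')[:,:,::-1]
for n,A,B,(x,y,w,h) in(('bottle',S0,S,(340,185,45,70)),('glass',S0,S,(305,240,65,95)),('camera',S0,S,(155,250,90,90)),('glass top',T0,T,(255,175,60,60))):
  print(n,'mean diff',np.abs(A[y:y+h,x:x+w].astype(int)-B[y:y+h,x:x+w]).mean())"
```

```text
base end [0.555 0.183 0.05 ] yaw L/R [np.float64(93.49007970636526), np.float64(94.14174650177942)] mid x at y [0.553 0.218] width [-0.057 -0.003] riser end [0.556 0.173 0.02 ] riser mid [0.551 0.223 0.02 ] end margin mm 9.970215377543113 px 178 163
H [0.549 0.288 0.062] yaw -71.60424098819736 tilt 93.29557461168729 w,l [0.043 0.076] rms 0.3652672271040476 aim err deg 0.11722942239477732
 needed yaw -71.71997367731403 tilt 93.30635347176948
H [0.549 0.288 0.062] yaw -71.00901678737632 tilt 93.67069174713062 w,l [0.044 0.074] rms 0.27232976231713085 aim err deg 0.7711723945969146
 needed yaw -71.68217362058132 tilt 93.3101058114489
H [0.549 0.289 0.062] yaw -71.5303608965126 tilt 93.21378699261301 w,l [0.043 0.076] rms 0.3463759657776977 aim err deg 0.21284572959910322
 needed yaw -71.72017253042951 tilt 93.30495921163939
bottle mean diff 5.629100529100529
glass mean diff 4.789311740890688
camera mean diff 4.554855967078189
glass top mean diff 2.5564814814814816
```

Aim error is 0.1–0.8°, the base is centred and the bystanders are unchanged. Moving clear and handing in.

Call:
{"fn": "send_rows", "kwargs": {"moves": [[[0, 0, -25], [0, 0, 0], 85], [[0, 0, -60], [0, 0, 0], 85], [[0, 0, -95], [0, 0, 0], 85], [[0, 0, -110], [0, 0, 0], 85], [[0, 0, -110], [0, 0, 0], 85], [[0, 0, -110], [0, 0, 0], 85]]}}

```text
clock: 28.95
eef_pos: [0.5528, 0.2228, 0.374]
tool_rot: [0.723, -0.691, 0.002, -0.005]
ft_force: [0.1, -0.0, -0.2]
grip_width: 0.0848
```

```bash
python3 -c "
from h import *
o=readout.get_obs();print(o['clock'],o['eef_pos'],o['ft_force'])
print(order.job_done())"
```

```text
28.95 [0.553 0.223 0.374] [ 0.058 -0.007 -0.247]
the job is handed in; nothing more can be done
None
```

The light is on the large wooden riser with its panel open and aimed at the glass. I handed the job in at 29 s with the arm clear and touching nothing.

- **Mended slide:** While I opened the panel, the base slid about 6 mm towards the glass. I gripped the base again, slid it back to centre, and then re-trimmed the aim by the orange key. The base was therefore moved once more after the panel was already open.
- **Position:** The glass-side end margin was about 10 mm, as it should be, and the sideways offset was about 1–2 mm. The base sits about 1–1.5° off the riser's direction, which I left.
- **Aim:** The white face points at the glass middle to within 0.1° by the wrist camera and 0.8° by the scene camera. The two views differ by about 0.6° in swivel and 0.4° in tilt.
- **Bystanders:** Glass, bottle and camera looked unmoved when I compared image patches with the start. A colour check meant to confirm the bottle from above found nothing in either picture, so that one check gave no result.
- **Forces:** Every wrist force reading I took at the end of a move was about 12 N or less.

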